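# Lock the swing-out hook arm with its pin and hang up the hall things

### The arm

A 6-joint arm with a two-finger parallel gripper is mounted at the origin on the work surface. World frame = base frame: x ahead of the robot, y to its left, z up, the work surface at z = 0. Lengths are in m, angles in degrees, forces in N, time in s.
With the tool pointing down it reaches from about 0.3 to 0.75 m from the base axis. Payload 8.5 kg.
Tool frame: the origin (TCP) lies between the finger pads; the fingertips stand 17 mm ahead of it and the grasp point (between the pads) lies 2 mm behind it; z points along the fingers, y is the direction in which the jaws open and shut (so a half turn about z gives the same grasp; the last joint's range is limited). The gripper opens to 85 mm and grips with 20 to 120 N. Pads are 22 mm wide; open, the fingers measure 114 mm over their backs; the gripper's body (76 mm by 85 mm) begins 54 mm behind the grasp point. The pads swing forward as they close: fully open they stand 13 mm farther back than shut.
Start: joints at [-82.523, 21.807, 74.336, -0, 83.858, -12.336], TCP at [0.186, -0.517, 0.248] pointing down, gripper open.
Joint ranges: [-178.18, 178.18], [-50.72, 133.34], [12.68, 142.11], [-81.47, 261.47], [9.98, 163.14], [-165.26, 165.26]. Speed limits (degrees/s): [136.94, 136.94, 180, 180, 180, 180].

### API

Orientations are given as a 3x3 rotation matrix whose columns are the frame's x, y, z axes.
In Python, from rig import readout, eyes, env gives the robot as it stands.
- The arm moves only by the tool arm_command, never from a script. Its argument "rows" is text: rows parted by semicolons, each of 7 numbers parted by spaces: the closure, from 0 (fully open) to 1 (shut), then the shift along the tool's x, y, z in mm, then the turn, a rotation vector about the tool's x, y, z in degrees. In form: grip dx dy dz rx ry rz; .... A call has 1 to 5 rows; each row shifts and turns the commanded pose from where the row before left it, along the tool's axes as they then stand; what a row does not reach is not made up. A row lasts 1/12 s, in which the tool goes at most 41.7 mm and 7.16 degrees, less where a joint would pass 70% of its speed; a pose out of reach is approached as far as the arm can. A call with a gripper value outside its range is refused whole. The fingers move at their own pace and stop on an object; "squeeze" is the grip in N (left out, the last holds). Time passes only in rows, so rows that do not move let the fingers close. It gives the time, the measured TCP pose, the force and the opening at its end, in the units of the state.
- readout.observe(): the state, without advancing time (a new reading comes with each control period).
- eyes.get_image(name): name is "scene" or "top" or "wrist"; returns the picture (480x640x3 uint8, red, green, blue); there is no depth.
- eyes.camera_model(name): a dict with "mtx" (3x3 intrinsics, pixels), "view" (4x4, takes a point from world to camera coordinates). Camera axes: x right, y up, looking along -z (the intrinsics and any distortion apply to the point x, -y, -z); pixel columns grow to the right and rows downward; lengths in m; the calibration is good to about 2 mm. A picture is of the moment at which its call begins: read the wrist's pose just before it. camera_model takes no time and is no camera call; for the wrist camera it gives the pose at the moment of the call.
- env.close_job(): hands the job in, once; it reports no verdict.
The state is a dict: "time_s": time; "q": joint angles; "qvel": joint speeds; "joint_efforts": joint torques, N m; "position": TCP position; "tool_rot": TCP orientation; "ft_force": force on the tool from outside, world axes, zero at the start; "wrist_torque": the same for the moment, N m; "grip_width": finger opening in m.
Only numpy, scipy, OpenCV 4.12 (cv2) and the standard library are available. Lean on these libraries where they do the work, as an engineer would, in place of code of your own. Each camera call takes 0.05 s, during which the arm holds its last target. There are 200 camera calls.

### The job

Make the swing-out hook arm ready and clear the shelf: take the locking pin from the narrow drawer, swing the arm until the hole in its end plate lines up with the hole in the bracket below, and push the pin fully home through both before anything hangs on the arm. Then hang whichever of the lantern, the food jar and the wooden key caddy are standing out, by their carrying handles, each on its own double hook, and leave the drawer fully shut. Leave the kettlebell, the bowl with the ball and the tall flask where they are.

Things in the scene. Friction and masses are not known exactly. Their poses are not given: they have to be found in the camera images.
- bracket: Fixed dark steel post (40 mm square, foot plate 110 x 110 x 8 mm) carrying the swing arm. Origin on the shelf surface on the arm's vertical pivot axis; z up; +y is the way the arm points when swung out and lined up. On top a fixed plate 60 mm wide, 10 mm thick, from 20 mm behind the pivot to 82 mm along +y, upper face 193 mm above the shelf.
- bracket_hole (a point): Centre of the 17 mm through hole in the fixed bracket plate, at the plate's upper face: 60 mm along the bracket's +y from the pivot, 193 mm above the shelf. When the arm is folded aside the hole is open to view.
- swing (a joint): Angle (rad) of the swing arm about its vertical pivot: 0 = swung out, its hole exactly over the bracket's hole; positive = folded away, clockwise seen from above (tip towards the bracket's +x). Free from -0.4 to 1.3, no stop or click at 0. It stays where it is left (friction about 0.15 Nm).
- swing_hole (a point): Centre of the 17 mm through hole in the arm's end plate, at its upper face, 60 mm from the pivot, 205 mm above the shelf. The plate is 50 mm wide, 10 mm thick, from 25 mm behind the pivot to 105 mm along the arm, 2 mm above the bracket plate. A bolt head (24 mm, 9 mm high) sits on the pivot. The point's y axis points along the arm.
- swing_grip (a point): Point on the top edge of the arm's flat bar, 127 mm from the pivot, 195 mm above the shelf: a free place to pinch the bar from above. The steel bar stands on edge, 8 mm thick, 30 mm high (165 to 195 mm above the shelf), from 90 to 430 mm from the pivot; the point's y axis points along it. Bar is clear from 105 to 145 mm from the pivot.
- hook_1 (a point): Seat of the double hook nearest the pivot, 180 mm along the arm: where the middle of a handle bar lies when hung there; 214 mm above the shelf, midway between the two prongs, 55 mm out from the arm's bar. Site axes: y along the arm, z up, -x the way the prongs point. The prongs are 8 mm round, on one dark plate, 50 mm apart (42 mm clear between, a gripper fits).
- hook_2 (a point): The same for the middle double hook, 286 mm along the arm. Every prong rises from the arm's bar (187 mm above the shelf) over a hump (top 216 mm, 24 mm out), dips to the seat (55 mm out, its upper side 211 mm) and turns up to a tip whose top is 229 mm above the shelf and which ends 70 mm out from the arm's bar.
- hook_3 (a point): The same for the outer double hook, 392 mm along the arm from the pivot.
- drawer (a joint): How far the narrow drawer is pulled out (m): 0 = fully shut, 0.15 = stop. It starts a little open. Friction about 1 N. The pin's knob is well clear of the cabinet top from 0.10 on.
- drawer_pull (a point): Middle of the drawer's round bar handle, 90 mm long, 35 mm out from the drawer front, 100 mm above the shelf. The point's -x axis points the way the drawer pulls out, its y axis lies along the bar. The walnut-effect cabinet is 220 mm deep, 140 mm wide, 140 mm high (top 12 mm thick).
- drawer_hole (a point): Mouth of the 17 mm hole, 50 mm deep, in a wooden block in the drawer where the pin is kept upright; 72 mm above the shelf, 45 mm behind the inside of the drawer front (whose top is 126 mm above the shelf). The drawer's side walls reach 70 mm above the shelf and are 96 mm apart. Axes as drawer_pull.
- pin: Loose locking pin, 92 mm long, 0.12 kg: steel shank 14 mm diameter, 48 mm long, nose tapered to 5 mm over its last 12 mm; collar 30 mm wide, 4 mm thick; black round knob 24 mm diameter, 40 mm high. Origin at the tip of the nose; z points from the tip to the knob. It starts upright in the drawer's block, collar resting on the block.
- pin_collar (a point): Centre of the underside of the pin's collar, 48 mm above the tip. It rests on the arm's end plate when the pin is home.
- pin_knob (a point): Middle of the pin's round knob, 72 mm above the tip: the place to grip it.
- caddy: Loose open wooden key caddy, box 84 mm (x) by 60 mm (y), 75 mm high, 0.32 kg. Origin at the centre of its underside, z up. May be absent. A rigid steel wire handle stands over it: two legs 82 mm apart along x and a level bar along x joining them; 76 mm is clear between the legs.
- caddy_bar (a point): Middle of its handle bar, 137 mm above its underside, about 62 mm above its top. A round grip sleeve 12 mm thick and 34 mm long sits here; either side of it the bar is 6 mm wire, which rests on the hook's two prongs. The point's x axis lies along the bar.
- jar: Loose round insulated food jar of steel with a grey lid, 74 mm diameter, 100 mm high to the lid's top, 0.38 kg. Origin at the centre of its underside, z up. May be absent. A rigid steel wire handle stands over it: two legs 82 mm apart along x and a level bar along x joining them; 76 mm is clear between the legs.
- jar_bar (a point): Middle of its handle bar, 162 mm above its underside, about 62 mm above its top. A round grip sleeve 12 mm thick and 34 mm long sits here; either side of it the bar is 6 mm wire, which rests on the hook's two prongs. The point's x axis lies along the bar.
- lantern: Loose camping lantern: black base and cap 76 mm diameter, white light tube between, 102 mm high to the cap's top, 0.36 kg. Origin at the centre of its underside, z up. May be absent. A rigid steel wire handle stands over it: two legs 82 mm apart along x and a level bar along x joining them; 76 mm is clear between the legs.
- lantern_bar (a point): Middle of its handle bar, 164 mm above its underside, about 62 mm above its top. A round grip sleeve 12 mm thick and 34 mm long sits here; either side of it the bar is 6 mm wire, which rests on the hook's two prongs. The point's x axis lies along the bar.
- kettlebell: Bystander: red kettlebell, 176 mm high, 116 mm wide, 4 kg. Origin at the centre of its underside.
- bowl: Bystander: white ceramic bowl, 150 mm wide, 60 mm high, with a hard rubber ball (62 mm) lying in it. Origin at the centre of its underside.
- flask: Bystander: tall silver aluminium flask, 70 mm diameter, 220 mm high. Origin at the centre of its underside.
- ball_center (a point): Centre of the hard rubber ball (62 mm) that lies in the bowl; part of the bystander bowl.

How it is judged (in metres and radians):
On the way, in this order (a step that is already met when the one before it is completed fails the run):
1. the swing arm is turned out until its hole lies over the bracket's hole (within about 5 mm) (value of joint swing between -0.08 and 0.08 rad), for 0.1 s.
2. the pin is fully home through the arm's plate and the bracket, while nothing hangs on the arm yet (all of step 1 and horizontal distance between each of pin_collar, pin and bracket_hole below 0.007 m and z of pin_collar in the frame of swing_hole between -0.006 and 0.005 m and linear speed of pin below 0.03 m/s and height (world z) of each of caddy, jar, lantern below 0.045 m), for 0.2 s.
3. everything with a carrying handle hangs on a double hook ((distance between caddy_bar and hook_1 below 0.022 m or distance between caddy_bar and hook_2 below 0.022 m or distance between caddy_bar and hook_3 below 0.022 m) and angle between each of caddy, jar, lantern's own z axis and vertical below 0.3 rad and contact force between each of caddy, jar, lantern and swing above 0.5 N and linear speed of each of caddy, jar, lantern below 0.03 m/s and (distance between jar_bar and hook_1 below 0.022 m or distance between jar_bar and hook_2 below 0.022 m or distance between jar_bar and hook_3 below 0.022 m) and (distance between lantern_bar and hook_1 below 0.022 m or distance between lantern_bar and hook_2 below 0.022 m or distance between lantern_bar and hook_3 below 0.022 m)), for 0.3 s.
At the end, for the whole second after the job is handed in: Pin home: collar within 5 mm of the arm plate, pin within 7 mm of the bracket hole axis, arm within 0.08 rad of lined up. Each lantern, jar and caddy present hangs at rest, handle bar within 22 mm of a hook seat, within 0.3 rad of upright. Drawer open less than 8 mm (all of step 1 and all of step 3 and horizontal distance between each of pin_collar, pin and bracket_hole below 0.007 m and z of pin_collar in the frame of swing_hole between -0.006 and 0.005 m and linear speed of pin below 0.03 m/s and value of joint drawer below 0.008 m); the robot touches nothing.
It fails at once if the kettlebell is moved by more than 3 cm (distance of kettlebell from where it was at the start of the episode above 0.03 m).
It fails at once if the bowl is moved by more than 3 cm (distance of bowl from where it was at the start of the episode above 0.03 m).
It fails at once if the tall flask is moved by more than 3 cm (distance of flask from where it was at the start of the episode above 0.03 m).
It fails at once if the ball leaves the bowl (horizontal distance between ball_center and bowl above 0.05 m).
Of caddy, jar, lantern only 2 to 3 are there at a start; the rules pass over those that are not, and their reading is None.
At some moment in a run one of caddy, jar, lantern may be knocked a few centimetres aside while the robot is not near it.
It also fails if it takes over 210 s, if anything falls off the work surface, if the arm or the gripper's body presses on something with over 40 N, if the wrist force passes 120 N, or if a joint passes its speed limit or range.

## Working session

There is one attempt and no reset: what is moved stays moved. The work goes in short steps, Python scripts to look and compute and a tool call to move; the robot and the scene stay as the last step left them, time stands still between calls to the robot, and variables do not carry over. Pictures are saved under pics/ and viewed, about 12 in all and at most 16, crops included, and the job is handed in when it is done.

Besides the shell and the picture viewer there is one more tool, called by a JSON object that holds its "op" and its "data", one argument or row to a line. arm_command: Moves the arm, as the interface text tells. Its arguments: {"type":"object","properties":{"rows":{"type":"string"},"squeeze":{"type":"number"}},"required":["rows"]}

```bash
ls; mkdir -p pics; python3 - <<'E'
from rig import readout, eyes, env
import cv2,numpy as np
print(readout.observe())
for n in("scene","top","wrist"):
    m=eyes.camera_model(n);print(n,{k:np.round(v,4).tolist() if not isinstance(v,str) else v for k,v in m.items()})
    cv2.imwrite(f"pics/{n}0.png",eyes.get_image(n)[:,:,::-1])
E
```

```text
pics
{'time_s': 0.0, 'q': array([-8.25243376e+01,  2.18397590e+01,  7.43876278e+01, -1.03397506e-03,
        8.38595012e+01, -1.23356041e+01]), 'qvel': array([-0.05809579, -0.02897246,  0.01717445,  0.06073586, -0.10449163,
       -0.0113534 ]), 'joint_efforts': array([ 1.44130863e-03, -4.48469567e+01, -2.31274241e+01, -6.04014895e-05,
        4.76637797e-03,  7.38504617e-07]), 'position': array([ 0.18636342, -0.51714892,  0.24770639]), 'tool_rot': array([[ 9.40813516e-01,  3.38924595e-01, -2.15092133e-04],
       [ 3.38924525e-01, -9.40812369e-01,  1.50125745e-03],
       [ 3.06451735e-04, -1.48530330e-03, -9.99998850e-01]]), 'ft_force': array([ 0.10252987,  0.14723261, -0.59636745]), 'wrist_torque': array([ 0.00696978, -0.04059719, -0.02323814]), 'grip_width': 0.0852385439681591}
scene {'mtx': [[531.3297, 0.0, 326.0318], [0.0, 531.3297, 239.4917], [0.0, 0.0, 1.0]], 'view': [[-0.8281, 0.5602, -0.0216, 0.4832], [-0.3832, -0.5374, 0.7512, 0.1217], [0.4092, 0.6303, 0.6597, -1.605], [0.0, 0.0, 0.0, 1.0]]}
top {'mtx': [[579.9294, 0.0, 325.589], [0.0, 579.9294, 238.2726], [0.0, 0.0, 1.0]], 'view': [[-0.017, -0.9999, 0.001, 0.0164], [0.9802, -0.0165, 0.1973, -0.5924], [-0.1973, 0.0043, 0.9803, -1.2168], [0.0, 0.0, 0.0, 1.0]]}
wrist {'mtx': [[345.0369, 0.0, 320.4297], [0.0, 345.0369, 242.5736], [0.0, 0.0, 1.0]], 'view': [[0.3384, -0.941, -0.0014, -0.5496], [0.8958, 0.3226, -0.3056, 0.0382], [0.288, 0.1022, 0.9522, -0.3801], [0.0, 0.0, 0.0, 1.0]]}
```

View pics/scene0.png

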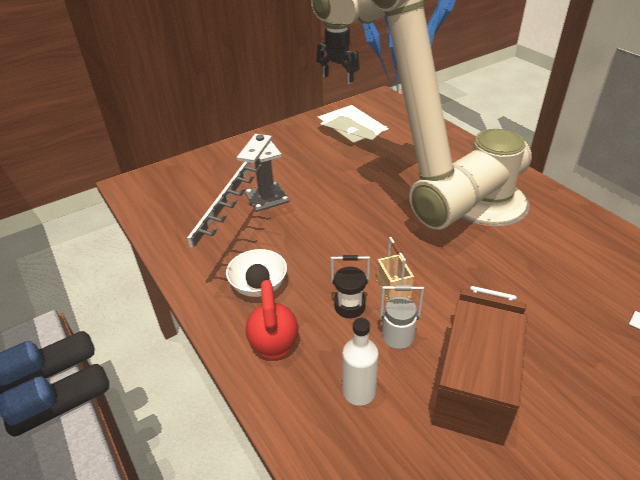

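View pics/top0.png

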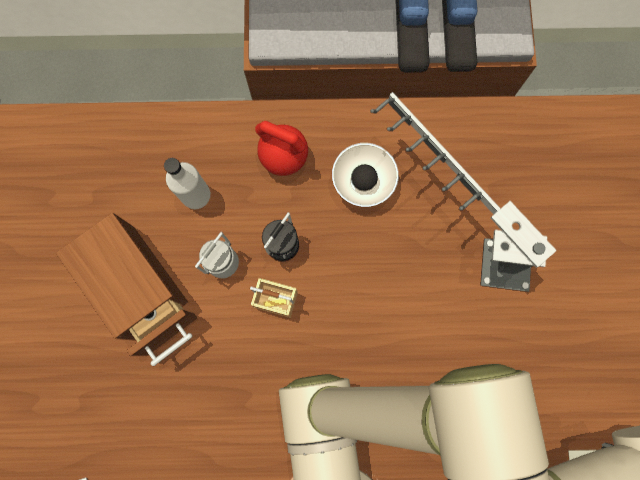

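Both views show all three items (caddy, jar, lantern), left of the arm; the swing arm is folded about 45°, pointing up and left in the top view, with its pivot at about (539,248) and the open bracket hole at about (505,246). The drawer sits at lower left, its pull near (170,345) in the top view. I'll zoom in to pick pixels.

```bash
cat > h.py <<'E'
import cv2,numpy as np
from rig import readout,eyes,env
def grab(n,f):
    im=eyes.get_image(n);cv2.imwrite(f"pics/{f}.png",im[:,:,::-1]);return im
def ray(n,uv,M=None):
    m=M or eyes.camera_model(n);V=np.array(m["view"]);K=np.array(m["mtx"])
    d=np.linalg.inv(K)@[uv[0],uv[1],1];d=d*[1,-1,-1]
    R=V[:3,:3];return -R.T@V[:3,3],R.T@d/np.linalg.norm(d)
def plane(n,uv,z,M=None):
    o,d=ray(n,uv,M);return o+d*(z-o[2])/d[2]
def tri(*rays):
    A=np.zeros((3,3));b=np.zeros(3)
    for o,d in rays:
        P=np.eye(3)-np.outer(d,d);A+=P;b+=P@o
    p=np.linalg.solve(A,b);return p,max(np.linalg.norm((np.eye(3)-np.outer(d,d))@(p-o)) for o,d in rays)
def proj(n,p,M=None):
    m=M or eyes.camera_model(n);c=np.array(m["view"])@np.r_[p,1];q=np.array(m["mtx"])@(c[:3]*[1,-1,-1]);return q[:2]/q[2]
def crop(im,x0,y0,w,h,s):
    return cv2.resize(im[y0:y0+h,x0:x0+w],None,fx=s,fy=s,interpolation=cv2.INTER_CUBIC)
E
python3 - <<'E'
import cv2,numpy as np
from h import crop
t=cv2.imread('pics/top0.png');s=cv2.imread('pics/scene0.png')
a=crop(t,50,200,260,175,3);cv2.imwrite('pics/c1.png',a)
b=np.vstack([crop(s,320,230,200,110,4)]);cv2.imwrite('pics/c2.png',b)
c=np.hstack([crop(t,365,85,200,210,2),crop(s,180,130,120,130*1,3)[:420]]) if 0 else None
d=np.zeros((600,800,3),np.uint8);x=crop(t,470,190,95,105,4);d[:420,:380]=x;y=crop(s,225,125,75,90,5);d[:450,400:775]=y;cv2.imwrite('pics/c3.png',d)
E
```

```text
(no output)
```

View pics/c1.png

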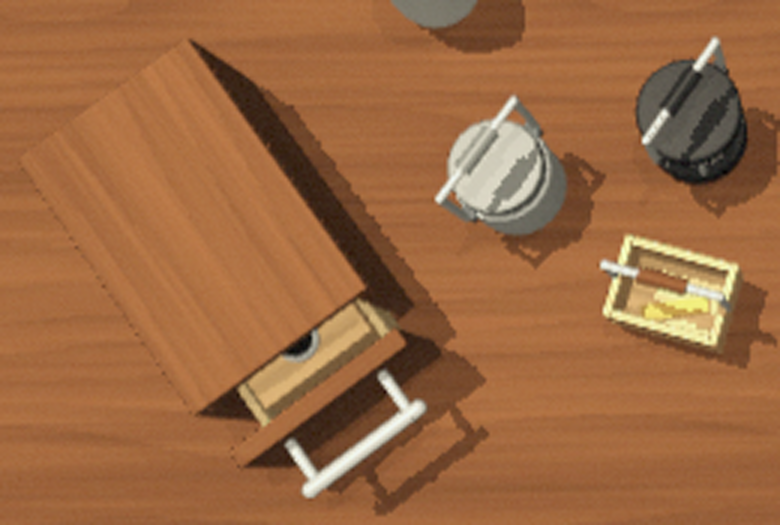

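View pics/c2.png

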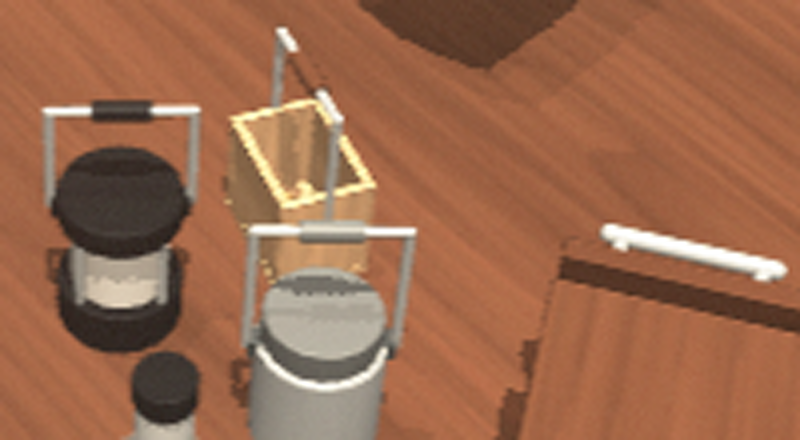

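View pics/c3.png

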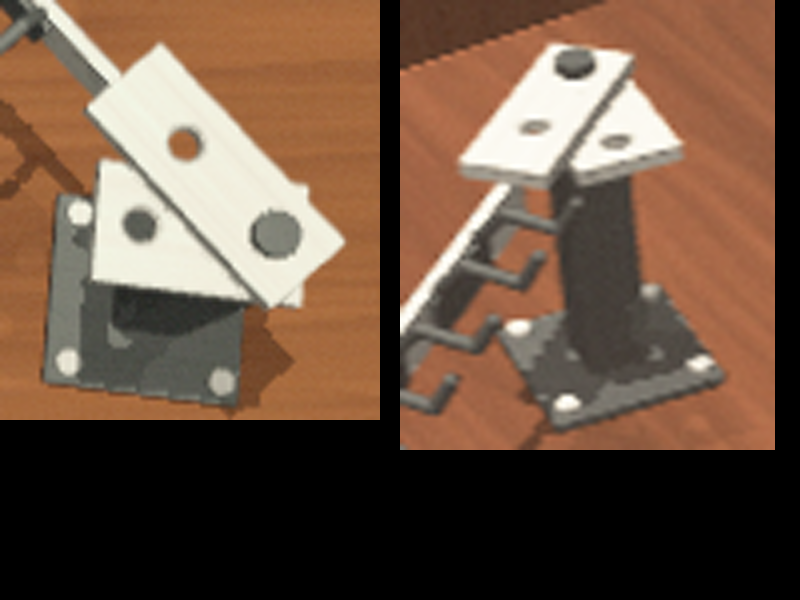

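Top crop: the drawer is slightly open with the pin knob just visible at (300,345), and the three handles' ends are clear. Scene crop: the same handles, with sleeve middles at (122,111), (333,232) and (308,70). The third crop shows both holes and the bolt in both views.

```bash
python3 - <<'E'
from h import *
T=lambda x,y:ray('top',(50+(x+.5)/3-.5,200+(y+.5)/3-.5));S=lambda x,y:ray('scene',(320+(x+.5)/4-.5,230+(y+.5)/4-.5))
T3=lambda x,y:ray('top',(470+x/4,190+y/4));S3=lambda x,y:ray('scene',(225+(x-400)/5,125+y/5))
for n,a,b in [('jarA',(440,198),(412,232)),('jarB',(515,100),(252,231)),('lanA',(648,140),(197,111)),('lanB',(715,43),(46,111)),('cadA',(605,266),(332,105)),('cadB',(727,298),(285,40)),('pullA',(309,490),(606,232)),('pullB',(419,408),(781,270)),('pullA2',(309,490),(781,270)),('pullB2',(419,408),(606,232))]:
    p,e=tri(T(*a),S(*b));print(n,p.round(4),round(e,4))
for n,a,b in [('bolt',(276,234),(575,62)),('shole',(185,144),(536,127)),('bhole',(140,225),(617,141))]:
    p,e=tri(T3(*a),S3(*b));print(n,p.round(4),round(e,4))
o,d=T(300,345);print('knob z116',o+d*(.116-o[2])/d[2])
E
```

```text
jarA [0.5188 0.2685 0.1602] 0.0027
jarB [0.5856 0.2192 0.1592] 0.0019
lanA [0.5551 0.1299 0.1614] 0.0032
lanB [0.6228 0.0831 0.162 ] 0.001
cadA [0.4752 0.1582 0.1436] 0.0001
cadB [0.4507 0.0805 0.1257] 0.0047
pullA [0.3618 0.3274 0.1178] 0.0427
pullB [0.3558 0.3314 0.0911] 0.0481
pullA2 [0.3288 0.3665 0.0983] 0.0032
pullB2 [0.384  0.2916 0.0979] 0.0011
bolt [ 0.5337 -0.4034  0.2073] 0.0024
shole [ 0.5802 -0.3652  0.2008] 0.0026
bhole [ 0.5424 -0.3438  0.1887] 0.0027
knob z116 [0.42788373 0.36902388 0.116     ]
```

The measured heights fit the text to within a few mm, and the handle bars come out 83–84 mm long. Next is a planner that turns target poses into rows.

```bash
cat >> h.py <<'E'
from scipy.spatial.transform import Rotation as Ro
def Rdown(yaw):
    c,s=np.cos(np.radians(yaw)),np.sin(np.radians(yaw));return np.array([[c,s,0],[s,-c,0],[0,0,-1]])
def plan(wps,grip,start=None,mm=38,deg=6.8):
    """wps: (x,y,z,yaw) tool-down targets; prints rows, 5 per call"""
    s=readout.observe();P=s["position"].copy();R=s["tool_rot"].copy()
    if start is not None: P=np.array(start[:3]);R=Rdown(start[3])
    rows=[]
    for w in wps:
        Pt=np.array(w[:3]);Rt=Rdown(w[3]);P0,R0=P.copy(),R.copy();rv=(Ro.from_matrix(R0.T@Rt)).as_rotvec(degrees=True)
        n=max(1,int(np.ceil(max(np.linalg.norm(Pt-P)*1e3/mm,np.linalg.norm(rv)/deg))))
        for i in range(1,n+1):
            Pi=P0+(Pt-P0)*i/n;Ri=R0@Ro.from_rotvec(rv*i/n,degrees=True).as_matrix()
            d=np.round(R.T@(Pi-P)*1e3,1);t=np.round(Ro.from_matrix(R.T@Ri).as_rotvec(degrees=True),1)
            rows.append(' '.join('%g'%v for v in [grip,*d,*t]));P=P+R@d*1e-3;R=R@Ro.from_rotvec(t,degrees=True).as_matrix()
    for i in range(0,len(rows),5):print('; '.join(rows[i:i+5]).replace('-0 ','0 '))
def st():
    s=readout.observe();y=np.degrees(np.arctan2(s["tool_rot"][1,0],s["tool_rot"][0,0]))
    print(round(s["time_s"],2),s["position"].round(4),'yaw',y.round(1),'tilt',np.degrees(np.arccos(-s["tool_rot"][2,2])).round(2),'F',s["ft_force"].round(1),'w',round(s["grip_width"],4),'q6',s["q"][5].round(1))
E
python3 - <<'E'
from h import *
plan([(.186,-.517,.30,19.8),(.632,-.322,.30,39.4)],0)
E
```

```text
0 -0.1 -0.2 -26.1 0 0 0; 0 -0.2 -0.2 -26.1 -0.1 0 0; 0 37.4 -2.5 0 0 0 -1.5; 0 37.4 -1.5 0 0 0 -1.5; 0 37.4 -0.5 0 0 0 -1.5
0 37.5 0.4 0 0 0 -1.5; 0 37.4 1.5 0.1 0 0 -1.5; 0 37.3 2.4 0 0 0 -1.5; 0 37.3 3.4 0 0 0 -1.5; 0 37.2 4.4 0 0 0 -1.6
0 37.1 5.4 0 0 0 -1.5; 0 36.9 6.3 0 0 0 -1.5; 0 36.7 7.4 0 0 0 -1.5; 0 36.5 8.3 0 0 0 -1.5; 0 36.3 9.2 0 0 0 -1.5
```

{"op": "arm_command", "data": {
  "rows": "0 0 0 -26 0 0 0; 0 0 0 -26 0 0 0; 0 37.4 -2.5 0 0 0 -1.5; 0 37.4 -1.5 0 0 0 -1.5; 0 37.4 -0.5 0 0 0 -1.5"
}}

```text
time_s: 0.57
position: [0.2901, -0.4719, 0.3004]
tool_rot: [[0.911, 0.411, 0.0], [0.411, -0.911, -0.0], [0.0, 0.0, -1.0]]
ft_force: [0.2, -0.1, -0.1]
grip_width: 0.0854
```

{"op": "arm_command", "data": {
  "rows": "0 37.5 0.4 0 0 0 -1.5; 0 37.4 1.5 0 0 0 -1.5; 0 37.3 2.4 0 0 0 -1.5; 0 37.3 3.4 0 0 0 -1.5; 0 37.2 4.4 0 0 0 -1.6"
}}

```text
time_s: 0.98
position: [0.4624, -0.3963, 0.3001]
tool_rot: [[0.848, 0.53, -0.0], [0.53, -0.848, 0.0], [-0.0, -0.001, -1.0]]
ft_force: [0.3, -1.3, 0.1]
grip_width: 0.0856
```

{"op": "arm_command", "data": {
  "rows": "0 37.1 5.4 0 0 0 -1.5; 0 36.9 6.3 0 0 0 -1.5; 0 36.7 7.4 0 0 0 -1.5; 0 36.5 8.3 0 0 0 -1.5; 0 36.3 9.2 0 0 0 -1.5"
}}

```text
time_s: 1.4
position: [0.6339, -0.3212, 0.3]
tool_rot: [[0.772, 0.636, -0.001], [0.636, -0.772, 0.0], [-0.0, -0.001, -1.0]]
ft_force: [-0.3, -0.6, -0.2]
grip_width: 0.0856
```

```bash
python3 - <<'E'
from h import *
st();M=eyes.camera_model('wrist');grab('wrist','w1')
np.save('w1.npy',M)
for p in [(.5337,-.4034,.214),(.632,-.322,.195),(.542,-.344,.193)]:print(proj('wrist',p,M))
E
```

```text
1.4 [ 0.6339 -0.3212  0.3   ] yaw 39.5 tilt 0.04 F [-0.3 -0.6 -0.2] w 0.0856 q6 14.1
[319.50099767 417.57972355]
[318.90129381 252.50012541]
[267.92823472 351.75209821]
```

View pics/w1.png

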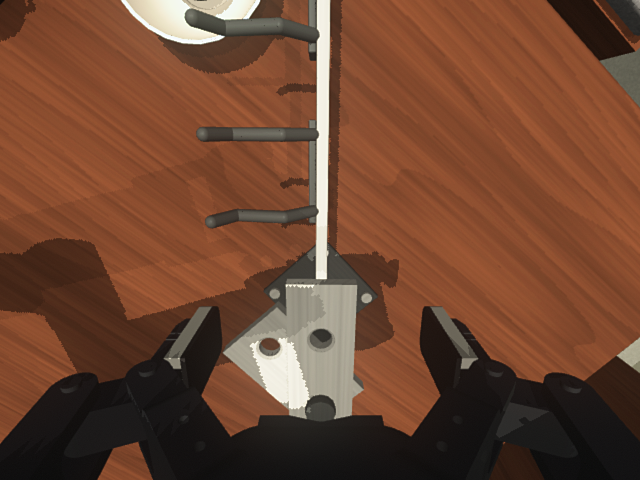

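The wrist view confirms the plan. The bar runs straight down the image at u≈321, the swing hole is at (321,338), the bracket hole at (270,347) and the bolt at (320,408). Next I refine the points with the wrist camera.

```bash
python3 - <<'E'
from h import *
M=np.load('w1.npy',allow_pickle=True).item()
T3=lambda x,y:ray('top',(470+x/4,190+y/4));S3=lambda x,y:ray('scene',(225+(x-400)/5,125+y/5))
for n,a,b,c,z in [('bolt',(276,234),(575,62),(320,408),.214),('shole',(185,144),(536,127),(321,338),.205),('bhole',(140,225),(617,141),(270,346.5),.193)]:
    p,e=tri(T3(*a),S3(*b),ray('wrist',c,M));print(n,p.round(4),round(e,4),plane('wrist',c,z,M).round(4))
for c in [(321.5,60),(321.5,180),(321,270)]:print(plane('wrist',c,.195,M))
P=(.534,-.403)
a=np.radians(39.5)
plan([(.634,-.321,.186,39.5)],0,mm=30)
E
```

```text
bolt [ 0.5341 -0.4035  0.2064] 0.0026 [ 0.541  -0.3979  0.214 ]
shole [ 0.5806 -0.3655  0.2   ] 0.003 [ 0.5842 -0.3633  0.205 ]
bhole [ 0.5427 -0.3441  0.1879] 0.003 [ 0.5469 -0.3424  0.193 ]
[ 0.72739903 -0.24570606  0.195     ]
[ 0.67240679 -0.29105771  0.195     ]
[ 0.62265266 -0.33162377  0.195     ]
0 -1.5 0 28 0 0 0.1; 0 -1.5 0 28.1 -0.1 -0.1 0.1; 0 -1.5 0 28 0 0 0.1; 0 -1.4 -0.1 28 0 0 0.1
```

{"op": "arm_command", "data": {
  "rows": "0 -1 0 28 0 0 0; 0 0 0 28 0 0 0; 0 0 0 28 0 0 0; 0 0 0 28 0 0 0; 0 0 0 0 0 0 0"
}}

```text
time_s: 1.87
position: [0.6299, -0.3218, 0.1816]
tool_rot: [[0.773, 0.635, -0.009], [0.635, -0.773, 0.007], [-0.003, -0.011, -1.0]]
ft_force: [-0.6, 0.5, -1.3]
grip_width: 0.0852
```

{"op": "arm_command", "data": {
  "rows": "1 0 0 0 0 0 0; 1 0 0 0 0 0 0; 1 0 0 0 0 0 0; 1 0 0 0 0 0 0; 1 0 0 0 0 0 0",
  "squeeze": 30
}}

```text
time_s: 2.28
position: [0.6319, -0.3233, 0.1897]
tool_rot: [[0.773, 0.635, 0.002], [0.635, -0.773, -0.001], [0.0, 0.002, -1.0]]
ft_force: [1.3, -0.2, -0.4]
grip_width: 0.0253
```

{"op": "arm_command", "data": {
  "rows": "1 0 0 0 0 0 0; 1 0 0 0 0 0 0; 1 0 0 0 0 0 0"
}}

```text
time_s: 2.53
position: [0.6318, -0.3232, 0.1891]
tool_rot: [[0.773, 0.635, 0.001], [0.635, -0.773, -0.001], [0.0, 0.001, -1.0]]
ft_force: [-1.2, -0.1, 4.2]
grip_width: 0.0073
```

{"op": "arm_command", "data": {
  "rows": "1 -0.5 -11.5 0 0 0 -5.25; 1 -0.5 -11.5 0 0 0 -5.25; 1 -0.5 -11.5 0 0 0 -5.25; 1 -0.5 -11.5 0 0 0 -5.25"
}}

```text
time_s: 2.87
position: [0.5965, -0.2934, 0.1891]
tool_rot: [[0.49, 0.872, 0.001], [0.872, -0.49, -0.001], [-0.001, 0.002, -1.0]]
ft_force: [-0.4, -2.9, 3.6]
grip_width: 0.0076
```

{"op": "arm_command", "data": {
  "rows": "1 -0.5 -11.5 0 0 0 -5.25; 1 -0.5 -11.5 0 0 0 -5.25; 1 -0.5 -11.5 0 0 0 -5.25; 1 -0.5 -11.5 0 0 0 -5.25; 1 0 0 0 0 0 0"
}}

```text
time_s: 3.28
position: [0.5516, -0.2783, 0.1891]
tool_rot: [[0.145, 0.989, -0.002], [0.989, -0.145, -0.001], [-0.001, -0.002, -1.0]]
ft_force: [3.7, -0.9, 1.1]
grip_width: 0.0072
```

```bash
python3 - <<'E'
from h import *
st();t=grab('top','t1');w=grab('wrist','w2')
d=np.zeros((480,800,3),np.uint8);d[:400,:400]=crop(t,465,195,100,100,4);d[:480,400:]=crop(w,220,240,200,240,2)
cv2.imwrite('pics/c4.png',d[:,:,::-1])
E
```

```text
3.28 [ 0.5516 -0.2783  0.1891] yaw 81.7 tilt 0.1 F [ 3.7 -0.9  1.1] w 0.0072 q6 -29.4
```

View pics/c4.png

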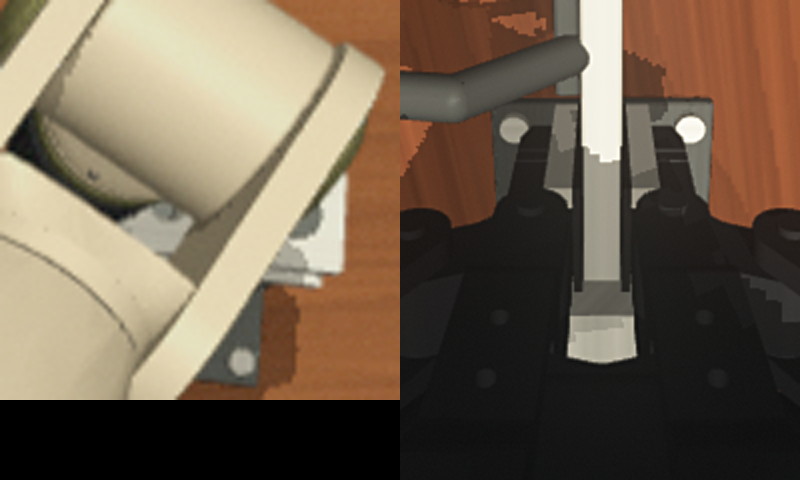

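The foot plate's edge and its two screws lie square and symmetric about the bar, so the arm is lined up. I release, rise and look at the hole.

{"op": "arm_command", "data": {
  "rows": "0 0 0 0 0 0 0; 0 0 0 0 0 0 0; 0 0 0 0 0 0 0; 0 0 0 0 0 0 0; 0 0 0 0 0 0 0"
}}

```text
time_s: 3.8
position: [0.5535, -0.2783, 0.188]
tool_rot: [[0.149, 0.989, -0.0], [0.989, -0.149, 0.0], [0.0, -0.0, -1.0]]
ft_force: [0.9, 0.2, 0.4]
grip_width: 0.0675
```

{"op": "arm_command", "data": {
  "rows": "0 0 0 -36 0 0 0; 0 0 0 -36 0 0 0; 0 0 0 -36 0 0 0; 0 -33 0 0 0 0 0; 0 -33 0 0 0 0 0"
}}

```text
time_s: 4.22
position: [0.5443, -0.3434, 0.2995]
tool_rot: [[0.146, 0.989, 0.004], [0.989, -0.146, -0.004], [-0.003, 0.005, -1.0]]
ft_force: [0.1, -0.1, 0.0]
grip_width: 0.0853
```

{"op": "arm_command", "data": {
  "rows": "0 0 0 0 0 0 0; 0 0 0 0 0 0 0"
}}

```text
time_s: 4.38
position: [0.5431, -0.3449, 0.2955]
tool_rot: [[0.152, 0.988, -0.001], [0.988, -0.152, 0.001], [0.001, -0.001, -1.0]]
ft_force: [0.2, 0.1, 0.0]
grip_width: 0.0853
```

```bash
python3 - <<'E'
from h import *
st();M=eyes.camera_model('wrist');np.save('w3.npy',M);w=grab('wrist','w3');t=grab('top','t2')
d=np.zeros((480,800,3),np.uint8);d[:400,:400]=crop(t,465,195,100,100,4);d[:480,400:]=crop(w,220,170,200,240,2)
cv2.imwrite('pics/c5.png',d[:,:,::-1])
print(proj('wrist',(.543,-.344,.205),M))
E
```

```text
4.38 [ 0.5431 -0.3449  0.2955] yaw 81.3 tilt 0.07 F [0.2 0.1 0. ] w 0.0853 q6 -34.2
[318.62691627 254.99068917]
```

View pics/c5.png

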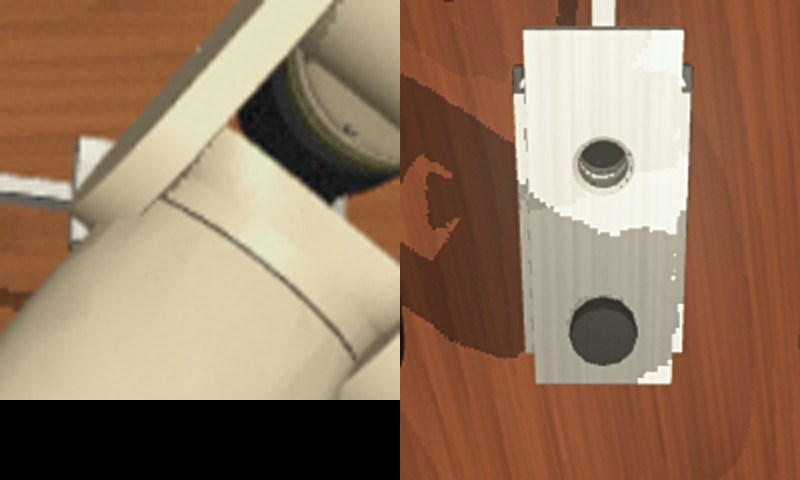

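The plates are stacked symmetrically and the hole (centre about (321.5,253) in the full frame) shows the bracket's hole through it.

```bash
python3 - <<'E'
from h import *
M=np.load('w3.npy',allow_pickle=True).item();M1=np.load('w1.npy',allow_pickle=True).item()
print(plane('wrist',(321.5,253),.205,M))
b=plane('wrist',(320.9+.5,170+331/2),.214,M);print('bolt',b)
print('pivot 2 views',tri(ray('wrist',(321.2,335.5),M),ray('wrist',(320,408),M1)))
print('bolt w/ 3',tri(ray('wrist',(321.2,335.5),M),ray('top',(470+276/4,190+234/4)),ray('scene',(225+(175)/5,125+62/5))))
# next: drawer pull
A=np.array([.3288,.3665]);B=np.array([.384,.2916]);m=(A+B)/2;d=(B-A)/np.linalg.norm(B-A);yaw=np.degrees(np.arctan2(d[1],d[0]));print(m,yaw, 'out', )
E
```

```text
[ 0.54509727 -0.34290469  0.205     ]
bolt [ 0.53638    -0.39925987  0.214     ]
pivot 2 views (array([ 0.53565205, -0.40282029,  0.20712106]), np.float64(0.0006845346135613562))
bolt w/ 3 (array([ 0.53438591, -0.40338851,  0.20732447]), np.float64(0.002933521044380271))
[0.3564  0.32905] -53.61042975168951 out
```

```bash
python3 - <<'E'
from h import *
plan([(.356,.329,.30,126.4),(.356,.329,.18,126.4)],0.68)
E
```

```text
0.68 33.5 -15 -0.2 0 0 -2.4; 0.68 34.1 -13.7 -0.2 0 0 -2.3; 0.68 34.6 -12.2 -0.1 0 0 -2.4; 0.68 35.1 -10.8 -0.2 0 0 -2.4; 0.68 35.6 -9.3 -0.2 0 0 -2.3
0.68 35.8 -7.9 -0.2 0 0 -2.4; 0.68 36.2 -6.4 -0.1 0 0 -2.4; 0.68 36.4 -4.8 -0.2 0 0 -2.3; 0.68 36.6 -3.4 -0.2 0 0 -2.4; 0.68 36.7 -1.8 -0.2 0 0 -2.4
0.68 36.7 -0.3 -0.2 0 0 -2.3; 0.68 36.7 1.1 -0.1 0 0 -2.4; 0.68 36.6 2.7 -0.2 0 0 -2.4; 0.68 36.5 4.3 -0.2 0 0 -2.3; 0.68 36.3 5.7 -0.2 0 0 -2.4
0.68 36 7.2 -0.1 0 0 -2.4; 0.68 35.7 8.7 -0.2 0 0 -2.3; 0.68 35.3 10.1 -0.2 0 0 -2.4; 0.68 34.8 11.6 -0.2 0 0 -2.4; 0.68 0 0 30 0 0 0
0.68 0 0 30 0 0 0; 0.68 0 0 30 0 0 0; 0.68 -0.1 0 30 0 0 0
```

{"op": "arm_command", "data": {
  "rows": "0.68 33.5 -15 0 0 0 -2.4; 0.68 34 -13.7 0 0 0 -2.3; 0.68 34.6 -12.2 0 0 0 -2.4; 0.68 35 -10.8 0 0 0 -2.4; 0.68 35.5 -9.3 0 0 0 -2.3"
}}

```text
time_s: 4.9
position: [0.4934, -0.1643, 0.2964]
tool_rot: [[-0.059, 0.998, 0.0], [0.998, 0.059, 0.0], [0.0, 0.0, -1.0]]
ft_force: [1.3, -0.1, 1.0]
grip_width: 0.0279
```

{"op": "arm_command", "data": {
  "rows": "0.68 36 -8 0 0 0 -2.4; 0.68 36 -6.5 0 0 0 -2.4; 0.68 36.5 -5 0 0 0 -2.3; 0.68 36.5 -3.5 0 0 0 -2.4; 0.68 36.5 -2 0 0 0 -2.4"
}}

```text
time_s: 5.32
position: [0.4429, 0.0121, 0.2965]
tool_rot: [[-0.264, 0.965, 0.0], [0.965, 0.264, 0.0], [0.0, 0.001, -1.0]]
ft_force: [1.4, 0.1, -0.5]
grip_width: 0.0275
```

{"op": "arm_command", "data": {
  "rows": "0.68 36.5 0 0 0 0 -2.3; 0.68 36.5 1 0 0 0 -2.4; 0.68 36.5 2.5 0 0 0 -2.4; 0.68 36.5 4 0 0 0 -2.3; 0.68 36.5 5.5 0 0 0 -2.4"
}}

```text
time_s: 5.73
position: [0.3928, 0.1882, 0.2966]
tool_rot: [[-0.455, 0.89, 0.001], [0.89, 0.455, 0.0], [-0.0, 0.001, -1.0]]
ft_force: [0.3, -1.0, -0.3]
grip_width: 0.0275
```

{"op": "arm_command", "data": {
  "rows": "0.68 36 7 0 0 0 -2.4; 0.68 35.5 8.5 0 0 0 -2.3; 0.68 35 10 0 0 0 -2.4; 0.68 35 11.5 0 0 0 -2.4; 0.68 0 0 0 0 0 0"
}}

```text
time_s: 6.15
position: [0.3514, 0.3316, 0.2963]
tool_rot: [[-0.601, 0.799, -0.001], [0.799, 0.601, 0.002], [0.002, 0.001, -1.0]]
ft_force: [-1.0, 0.2, -0.6]
grip_width: 0.0273
```

```bash
python3 - <<'E'
from h import *
st();M=eyes.camera_model('wrist');np.save('w4.npy',M);w=grab('wrist','w4')
print(proj('wrist',(.356,.329,.1),M))
E
```

```text
6.15 [0.3514 0.3316 0.2963] yaw 126.9 tilt 0.1 F [-1.   0.2 -0.6] w 0.0273 q6 -7.7
[321.40117702 222.45309393]
```

View pics/w4.png

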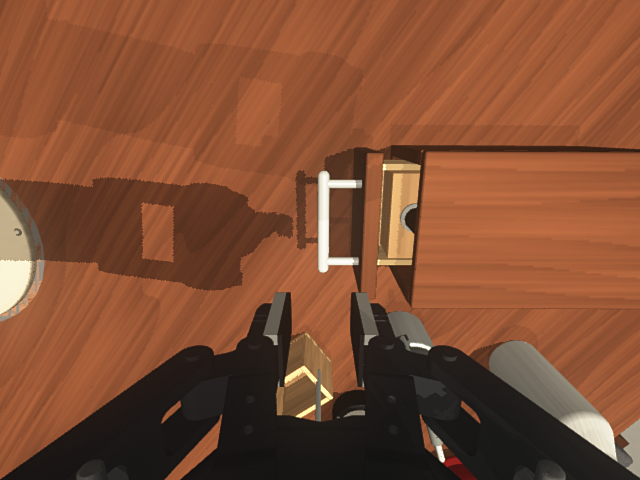

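The pull bar runs straight down the image at (324,221), in line with the tool, and the pin's knob edge shows at (408,218).

```bash
python3 - <<'E'
from h import *
M=np.load('w4.npy',allow_pickle=True).item()
p=plane('wrist',(324,221),.1,M);print(p)
a=plane('wrist',(323.5,176),.1,M);b=plane('wrist',(324,268),.1,M);print('len',np.linalg.norm(a-b),np.degrees(np.arctan2(*(a-b)[[1,0]])))
print('hole-knob',plane('wrist',(408,218),.116,M)-p, 'cab edge',plane('wrist',(423,220),.14,M)-p,'front in',plane('wrist',(383,220),.126,M)-p)
plan([(p[0],p[1],.106,126.6)],.68,mm=39)
E
```

```text
[0.35713045 0.3316442  0.1       ]
len 0.09116801520585081 127.36820060987148
hole-knob [0.05682505 0.05119584 0.016     ] cab edge [0.05950819 0.05835498 0.04      ] front in [0.03684395 0.03698458 0.026     ]
0.68 -0.2 1 38 0 0 0; 0.68 -0.3 1 38.1 0 0 0.1; 0.68 -0.2 1.1 38 0 0 0; 0.68 -0.3 1 38.1 0 0 0; 0.68 -0.2 1 38 0 0 0.1
```

{"op": "arm_command", "data": {
  "rows": "0.68 0 1 38 0 0 0; 0.68 0 1 38 0 0 0; 0.68 0 1 38 0 0 0; 0.68 0 1 38 0 0 0; 0.68 0 1 38 0 0 0"
}}

```text
time_s: 6.62
position: [0.3582, 0.3293, 0.1052]
tool_rot: [[-0.593, 0.805, 0.001], [0.805, 0.593, 0.0], [-0.0, 0.001, -1.0]]
ft_force: [0.9, 0.9, -0.7]
grip_width: 0.0271
```

{"op": "arm_command", "data": {
  "rows": "1 0 0 0 0 0 0; 1 0 0 0 0 0 0; 1 0 0 0 0 0 0; 1 0 0 0 0 0 0; 1 0 0 0 0 0 0"
}}

```text
time_s: 7.03
position: [0.3569, 0.3283, 0.1045]
tool_rot: [[-0.593, 0.805, -0.005], [0.805, 0.593, -0.003], [0.0, -0.006, -1.0]]
ft_force: [2.6, -0.4, -28.8]
grip_width: 0.0095
```

{"op": "arm_command", "data": {
  "rows": "1 0 -5 1 0 0 0; 1 0 -15 0 0 0 0; 1 0 -20 0 0 0 0; 1 0 -20 0 0 0 0; 1 0 -20 0 0 0 0"
}}

```text
time_s: 7.45
position: [0.2926, 0.2806, 0.1045]
tool_rot: [[-0.594, 0.805, -0.002], [0.805, 0.594, -0.003], [-0.001, -0.003, -1.0]]
ft_force: [5.1, -3.6, -28.8]
grip_width: 0.0095
```

{"op": "arm_command", "data": {
  "rows": "1 0 -8 0 0 0 0; 1 0 0 0 0 0 0"
}}

```text
time_s: 7.62
position: [0.2849, 0.2748, 0.1045]
tool_rot: [[-0.594, 0.804, -0.004], [0.804, 0.594, -0.005], [-0.001, -0.006, -1.0]]
ft_force: [2.9, -6.4, -30.9]
grip_width: 0.0093
```

{"op": "arm_command", "data": {
  "rows": "0.68 0 0 0 0 0 0; 0.68 0 0 0 0 0 0; 0.68 0 0 0 0 0 0; 0.68 0 0 -36 0 0 0; 0.68 0 0 -36 0 0 0"
}}

```text
time_s: 8.03
position: [0.2875, 0.2774, 0.1783]
tool_rot: [[-0.594, 0.805, -0.002], [0.805, 0.594, -0.001], [0.001, -0.002, -1.0]]
ft_force: [0.2, 1.3, -0.5]
grip_width: 0.0273
```

{"op": "arm_command", "data": {
  "rows": "0.5 0 0 -36 0 0 0; 0.5 0 0 -36 0 0 0; 0.5 0 30 0 0 0 0; 0.5 0 30 0 0 0 0; 0.5 0 0 0 0 0 0"
}}

```text
time_s: 8.45
position: [0.3395, 0.3153, 0.2506]
tool_rot: [[-0.593, 0.805, 0.005], [0.805, 0.593, 0.003], [-0.0, 0.006, -1.0]]
ft_force: [-0.1, -0.8, -0.6]
grip_width: 0.0428
```

```bash
python3 - <<'E'
from h import *
st();M=eyes.camera_model('wrist');np.save('w5.npy',M);w=grab('wrist','w5');t=grab('top','t5')
d=np.zeros((480,800,3),np.uint8);d[:,:480]=w[:,100:580];d[:320,480:]=crop(t,80,280,160,160,2)
cv2.imwrite('pics/c6.png',d[:,:,::-1])
E
```

```text
8.45 [0.3395 0.3153 0.2506] yaw 126.4 tilt 0.32 F [-0.1 -0.8 -0.6] w 0.0428 q6 -8.2
```

View pics/c6.png

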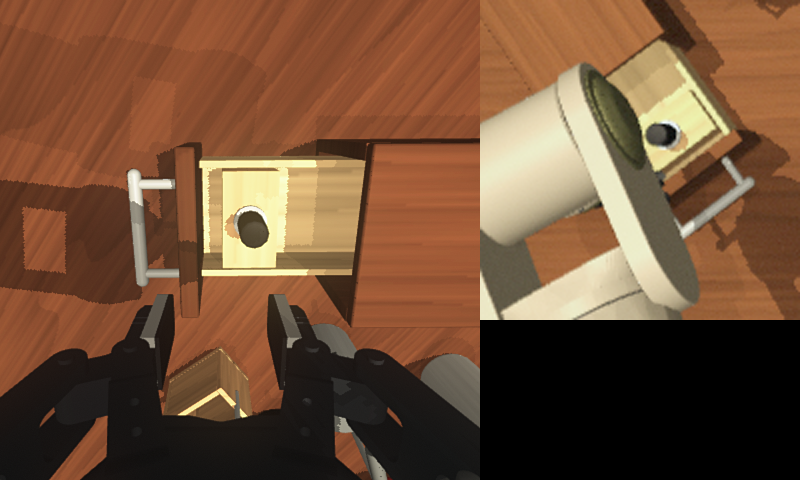

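The drawer is about 115 mm open and the pin stands upright in its block, its knob top at wrist pixel (355,235) and top pixel (168,346).

```bash
python3 - <<'E'
from h import *
M=np.load('w5.npy',allow_pickle=True).item()
print(tri(ray('wrist',(355,235),M),ray('top',(168,345.5))))
k=plane('wrist',(355,235),.116,M);print(k, plane('top',(168,345.5),.116))
pl=plane('wrist',(237,229),.1,M);o=np.array([-.805,-.593]);print('pull',pl,'knob behind pull',-(k-pl)[:2]@o,'lateral',(k-pl)[:2]@[.593,-.805])
E
```

```text
(array([0.36508385, 0.33141863, 0.10732447]), np.float64(0.0003246527887245161))
[0.36248066 0.33278662 0.116     ] [0.36518884 0.32928127 0.116     ]
pull [0.28473749 0.2762593  0.1       ] knob behind pull 0.09610394479163492 lateral 0.0005972037029638017
```

```bash
python3 - <<'E'
from h import *
plan([(.363,.3315,.22,36.4),(.363,.3315,.10,36.4)],.35,mm=33)
E
```

```text
0.35 -0.1 2.3 2.1 0 0 6.4; 0.35 0.2 2.3 2.1 0 0 6.5; 0.35 0.4 2.2 2.2 0 0 6.4; 0.35 0.7 2.2 2.1 0 0 6.4; 0.35 0.9 2.2 2.1 0 0 6.5
0.35 1.1 1.9 2.1 0 0 6.4; 0.35 1.4 1.9 2.1 0 0 6.4; 0.35 1.6 1.7 2.2 0 0 6.4; 0.35 1.7 1.5 2.1 0 0 6.5; 0.35 1.9 1.3 2.1 0 0 6.4
0.35 2 1.1 2.1 0 0 6.4; 0.35 2.2 0.8 2.1 0 0 6.5; 0.35 2.2 0.6 2.2 0 0 6.4; 0.35 2.2 0.4 2.1 0 0 6.4; 0.35 0 0 30 0 0 0
0.35 0 0 30 0 0 0; 0.35 0 0 30 0 0 0; 0.35 0 0 30 0 0 0
```

{"op": "arm_command", "data": {
  "rows": "0.35 0 2.3 2 0 0 6.4; 0.35 0.2 2.3 2 0 0 6.5; 0.35 0.4 2.2 2 0 0 6.4; 0.35 0.7 2.2 2 0 0 6.4; 0.35 0.9 2.2 2 0 0 6.5"
}}

```text
time_s: 8.97
position: [0.3448, 0.3193, 0.2397]
tool_rot: [[-0.068, 0.998, 0.0], [0.998, 0.068, 0.0], [0.0, 0.0, -1.0]]
ft_force: [0.4, 0.1, -0.2]
grip_width: 0.0556
```

{"op": "arm_command", "data": {
  "rows": "0.35 1.1 1.9 2 0 0 6.4; 0.35 1.4 1.9 2 0 0 6.4; 0.35 1.6 1.7 2 0 0 6.4; 0.35 1.7 1.5 2 0 0 6.5; 0.35 1.9 1.3 2 0 0 6.4"
}}

```text
time_s: 9.38
position: [0.3543, 0.3258, 0.2297]
tool_rot: [[0.473, 0.881, 0.0], [0.881, -0.473, 0.0], [0.0, 0.0, -1.0]]
ft_force: [0.8, -0.3, -0.1]
grip_width: 0.0554
```

{"op": "arm_command", "data": {
  "rows": "0.35 2 1.1 2 0 0 6.4; 0.35 2.2 0.8 2 0 0 6.5; 0.35 2.2 0.6 2 0 0 6.4; 0.35 2.2 0.4 2 0 0 6.4; 0.35 0 0 0 0 0 0"
}}

```text
time_s: 9.8
position: [0.3621, 0.3309, 0.2214]
tool_rot: [[0.807, 0.591, -0.0], [0.591, -0.807, -0.0], [-0.0, -0.0, -1.0]]
ft_force: [-0.2, 0.8, 0.3]
grip_width: 0.0557
```

```bash
python3 - <<'E'
from h import *
st();M=eyes.camera_model('wrist');w=grab('wrist','w6')
for z in(.076,.116):print(proj('wrist',(.363,.3315,z),M))
# knob: dark blob near the prediction
u,v=proj('wrist',(.363,.3315,.116),M).astype(int);g=w[v-50:v+50,u-50:u+50].max(2)<75
n,l,s,c=cv2.connectedComponentsWithStats(g.astype(np.uint8));
for i in range(1,n):
    if s[i,4]>80:print(s[i],c[i]+[u-50,v-50])
plan([(.363,.3315,.10,36.4)],.35,mm=33)
E
```

```text
9.8 [0.3621 0.3309 0.2214] yaw 36.2 tilt 0.01 F [-0.2  0.8  0.3] w 0.0557 q6 82.4
[319.93867812 232.45918736]
[319.85878488 248.23105721]
[   0   23  100   77 3982] [318.87970869 273.50376695]
0.35 0.3 0 30.4 0 0 0; 0.35 0.3 0 30.4 0 0 0.1; 0.35 0.3 0.1 30.4 0 0 0; 0.35 0.2 0 30.4 0 0 0
```

{"op": "arm_command", "data": {
  "rows": "0.35 0.3 0 30 0 0 0; 0.35 0.3 0 30 0 0 0; 0.35 0.3 0 30 0 0 0; 0.35 0 0 31 0 0 0; 0.35 0 0 0 0 0 0"
}}

```text
time_s: 10.27
position: [0.3609, 0.3303, 0.0965]
tool_rot: [[0.803, 0.596, -0.008], [0.596, -0.803, -0.004], [-0.009, -0.001, -1.0]]
ft_force: [-0.7, -0.2, -0.7]
grip_width: 0.0556
```

{"op": "arm_command", "data": {
  "rows": "1 0 0 0 0 0 0; 1 0 0 0 0 0 0; 1 0 0 0 0 0 0; 1 0 0 0 0 0 0; 1 0 0 0 0 0 0",
  "squeeze": 60
}}

```text
time_s: 10.68
position: [0.3641, 0.3324, 0.1025]
tool_rot: [[0.804, 0.594, 0.004], [0.594, -0.804, 0.002], [0.004, 0.0, -1.0]]
ft_force: [-1.0, 0.9, 7.3]
grip_width: 0.0223
```

{"op": "arm_command", "data": {
  "rows": "1 0 0 -10 0 0 0; 1 0 0 -15 0 0 0; 1 0 0 -20 0 0 0; 1 0 0 -20 0 0 0; 1 0 0 0 0 0 0"
}}

```text
time_s: 11.1
position: [0.3647, 0.3326, 0.1698]
tool_rot: [[0.804, 0.594, 0.007], [0.594, -0.804, 0.004], [0.008, 0.001, -1.0]]
ft_force: [-0.1, 0.2, -0.9]
grip_width: 0.0223
```

```bash
python3 - <<'E'
from h import *
plan([(.38,.25,.335,36.4),(.544,-.3435,.335,36.4)],1)
E
```

```text
1 -7.1 15.1 -33.1 0 -0.1 0; 1 -7.1 15.2 -33.1 0 -0.1 0; 1 -7.2 15.1 -33 0 -0.1 0; 1 -7.3 15.1 -33.1 0.1 -0.1 0; 1 -7.3 15.1 -33 0 -0.1 0.1
1 -12.9 33.8 0 0 0 -0; 1 -13 33.9 0 0 0 -0; 1 -12.9 33.8 0 0 0 -0; 1 -12.9 33.8 -0.1 0 0 -0; 1 -12.9 33.9 0 0 0 -0
1 -13 33.8 0 0 0 -0; 1 -12.9 33.8 0 0 0 -0; 1 -12.9 33.9 0 0 0 -0; 1 -13 33.8 0 0 0 -0; 1 -12.9 33.9 0 0 0 -0
1 -12.9 33.8 -0.1 0 0 -0; 1 -12.9 33.8 0 0 0 -0; 1 -13 33.9 0 0 0 -0; 1 -12.9 33.8 0 0 0 -0; 1 -12.9 33.8 0 0 0 -0
1 -13 33.9 0 0 0 -0; 1 -12.9 33.8 0 0 0 -0
```

{"op": "arm_command", "data": {
  "rows": "1 -7 15 -33 0 -0.1 0; 1 -7 15 -33 0 -0.1 0; 1 -7 15 -33 0 -0.1 0; 1 -7 15 -33 0 0 0; 1 -7 15 -33 0 0 0"
}}

```text
time_s: 11.52
position: [0.3796, 0.25, 0.3323]
tool_rot: [[0.804, 0.594, -0.003], [0.594, -0.804, -0.003], [-0.005, 0.0, -1.0]]
ft_force: [0.3, 0.1, -2.3]
grip_width: 0.0226
```

{"op": "arm_command", "data": {
  "rows": "1 -13 34 0 0 0 0; 1 -13 34 0 0 0 0; 1 -13 34 0 0 0 0; 1 -13 34 0 0 0 0; 1 -13 34 0 0 0 0"
}}

```text
time_s: 11.93
position: [0.4285, 0.0738, 0.3311]
tool_rot: [[0.804, 0.594, -0.003], [0.594, -0.804, -0.003], [-0.005, 0.001, -1.0]]
ft_force: [0.4, 0.6, -0.4]
grip_width: 0.0225
```

{"op": "arm_command", "data": {
  "rows": "1 -13 34 0 0 0 0; 1 -13 34 0 0 0 0; 1 -13 34 0 0 0 0; 1 -13 34 0 0 0 0; 1 -13 34 0 0 0 0"
}}

```text
time_s: 12.35
position: [0.4772, -0.1017, 0.3314]
tool_rot: [[0.805, 0.594, -0.004], [0.594, -0.805, -0.003], [-0.005, 0.001, -1.0]]
ft_force: [1.6, 0.3, -0.9]
grip_width: 0.0228
```

{"op": "arm_command", "data": {
  "rows": "1 -13 34 0 0 0 0; 1 -13 34 0 0 0 0; 1 -13 34 0 0 0 0; 1 -13 34 0 0 0 0; 1 -13 34 0 0 0 0"
}}

```text
time_s: 12.77
position: [0.5258, -0.277, 0.3316]
tool_rot: [[0.805, 0.594, -0.004], [0.594, -0.805, -0.003], [-0.005, 0.0, -1.0]]
ft_force: [1.0, -0.9, -1.3]
grip_width: 0.0227
```

{"op": "arm_command", "data": {
  "rows": "1 -13 33 0 0 0 0; 1 -13 33 0 0 0 0; 1 0 0 0 0 0 0; 1 0 0 0 0 0 0; 1 0 0 0 0 0 0"
}}

```text
time_s: 13.18
position: [0.544, -0.3434, 0.3315]
tool_rot: [[0.805, 0.594, -0.004], [0.594, -0.805, -0.003], [-0.005, -0.0, -1.0]]
ft_force: [0.1, 0.3, -0.9]
grip_width: 0.0224
```

```bash
python3 - <<'E'
from h import *
st();M=eyes.camera_model('wrist');np.save('w7.npy',M);w=grab('wrist','w7')
p=readout.observe()["position"];print(proj('wrist',p-[0,0,.078],M),proj('wrist',(.544,-.3435,.205),M))
s=grab('scene','s7');print('scene tip',proj('scene',p-[0,0,.078]),'hole',proj('scene',(.544,-.3435,.205)))
d=np.zeros((560,800,3),np.uint8);d[:480,:400]=crop(w,220,150,200,240,2);d[:560,400:]=crop(s,225,75,100,140,4);cv2.imwrite('pics/c7.png',d[:,:,::-1])
E
```

```text
13.18 [ 0.544  -0.3434  0.3315] yaw 36.4 tilt 0.29 F [ 0.1  0.3 -0.9] w 0.0224 q6 10.8
[319.08848341 263.06348495] [319.94508895 240.07230209]
scene tip [264.78120221 132.41871601] hole [266.43843068 148.04922157]
```

View pics/c7.png

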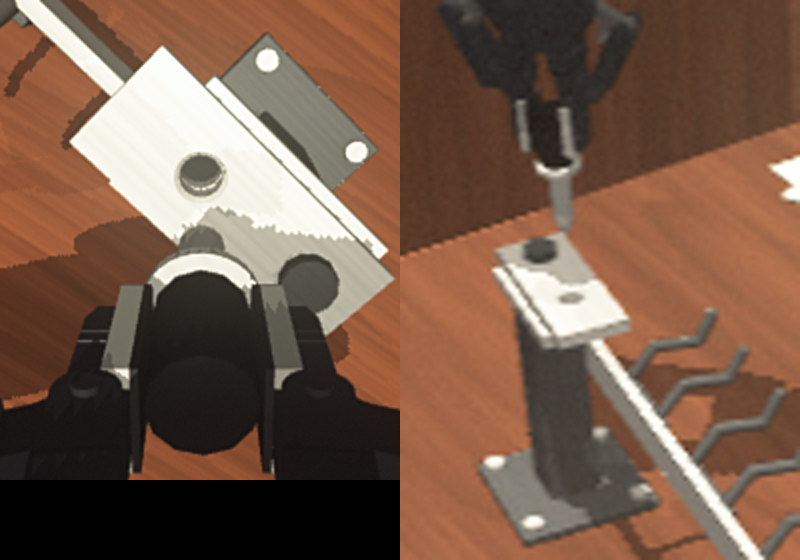

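The pin hangs upright, its tip about where predicted (wrist (321,264), scene (266,132)). The hole reads about 1.5 mm further along tool +x, so I correct for that and go down slowly.

{"op": "arm_command", "data": {
  "rows": "1 1.5 0 15 0 0 0; 1 0 0 15 0 0 0; 1 0 0 12 0 0 0; 1 0 0 8 0 0 0; 1 0 0 6 0 0 0"
}}

```text
time_s: 13.7
position: [0.5451, -0.3422, 0.2754]
tool_rot: [[0.804, 0.594, -0.004], [0.594, -0.804, -0.003], [-0.005, -0.0, -1.0]]
ft_force: [-0.3, 0.3, -1.6]
grip_width: 0.0226
```

{"op": "arm_command", "data": {
  "rows": "1 0 0 6 0 0 0; 1 0 0 6 0 0 0; 1 0 0 5 0 0 0; 1 0 0 0 0 0 0"
}}

```text
time_s: 14.03
position: [0.5451, -0.3429, 0.2577]
tool_rot: [[0.805, 0.594, -0.005], [0.594, -0.805, -0.002], [-0.005, -0.001, -1.0]]
ft_force: [0.2, 0.5, -1.8]
grip_width: 0.0222
```

{"op": "arm_command", "data": {
  "rows": "1 0 0 6 0 0 0; 1 0 0 6 0 0 0; 1 0 0 5 0 0 0; 1 0 0 0 0 0 0"
}}

```text
time_s: 14.37
position: [0.545, -0.343, 0.2402]
tool_rot: [[0.805, 0.594, -0.005], [0.594, -0.805, -0.002], [-0.005, -0.002, -1.0]]
ft_force: [2.3, 1.3, -2.8]
grip_width: 0.0223
```

{"op": "arm_command", "data": {
  "rows": "1 0 0 3 0 0 0; 1 0 0 2 0 0 0; 1 0 0 1 0 0 0; 1 0 0 0 0 0 0"
}}

```text
time_s: 14.7
position: [0.5451, -0.3431, 0.2357]
tool_rot: [[0.805, 0.594, -0.004], [0.594, -0.805, -0.003], [-0.005, 0.0, -1.0]]
ft_force: [3.1, 2.7, -0.1]
grip_width: 0.0222
```

{"op": "arm_command", "data": {
  "rows": "1 0 0 2 0 0 0; 1 0 0 0 0 0 0; 1 0 0 0 0 0 0"
}}

```text
time_s: 14.95
position: [0.5451, -0.3432, 0.2355]
tool_rot: [[0.805, 0.594, -0.002], [0.594, -0.805, -0.005], [-0.005, 0.002, -1.0]]
ft_force: [-0.4, 4.8, 9.2]
grip_width: 0.0225
```

{"op": "arm_command", "data": {
  "rows": "0.45 0 0 0 0 0 0; 0.45 0 0 0 0 0 0; 0.45 0 0 0 0 0 0; 0.45 0 0 0 0 0 0"
}}

```text
time_s: 15.28
position: [0.5448, -0.3436, 0.2333]
tool_rot: [[0.805, 0.593, -0.005], [0.593, -0.805, -0.003], [-0.006, -0.0, -1.0]]
ft_force: [-0.1, 0.3, 0.1]
grip_width: 0.0474
```

{"op": "arm_command", "data": {
  "rows": "0.45 0 0 -30 0 0 0; 0.45 0 0 -35 0 0 0; 0.45 0 0 -35 0 0 0; 0.45 0 0 0 0 0 0"
}}

```text
time_s: 15.62
position: [0.5461, -0.3437, 0.3411]
tool_rot: [[0.805, 0.593, 0.005], [0.593, -0.805, -0.012], [-0.003, 0.012, -1.0]]
ft_force: [0.0, 0.5, 0.6]
grip_width: 0.0469
```

```bash
python3 - <<'E'
from h import *
st();M=eyes.camera_model('wrist');np.save('w8.npy',M);w=grab('wrist','w8');s=grab('scene','s8')
d=np.zeros((560,800,3),np.uint8);d[:480,:400]=crop(w,220,150,200,240,2);d[:560,400:]=crop(s,225,75,100,140,4);cv2.imwrite('pics/c8.png',d[:,:,::-1])
E
```

```text
15.62 [ 0.5461 -0.3437  0.3411] yaw 36.4 tilt 0.72 F [0.  0.5 0.6] w 0.0469 q6 11.0
```

View pics/c8.png

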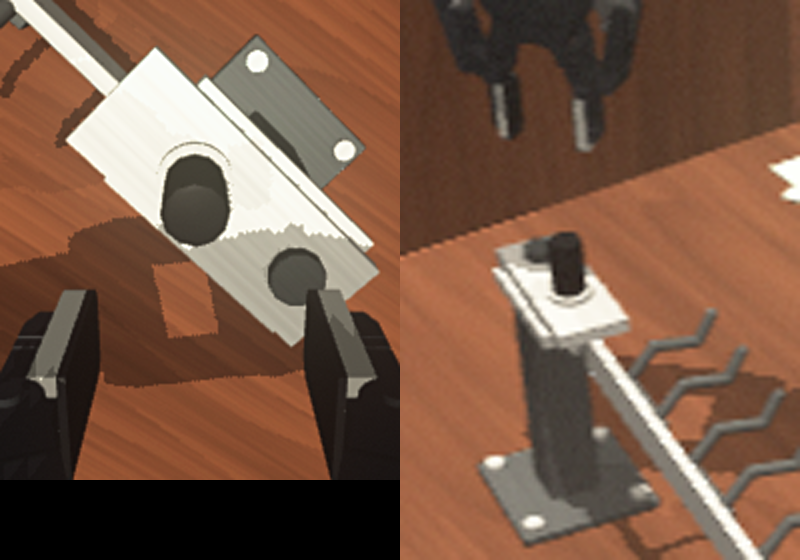

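The pin is home: its collar sits flush on the plate in both views, and contact came at TCP z 0.2355, which confirms the 205 mm plate height. I go to the caddy next.

```bash
python3 - <<'E'
from h import *
plan([(.463,.119,.30,72.5)],.45)
E
```

```text
0.45 16 -32.4 2.5 0 0 -2.8; 0.45 17.6 -31.6 2.5 0 0 -2.8; 0.45 19.1 -30.6 2.5 0 0.1 -2.7; 0.45 20.5 -29.8 2.5 0 0 -2.8; 0.45 21.9 -28.7 2.5 0 0 -2.8
0.45 23.3 -27.6 2.6 0 0.1 -2.8; 0.45 24.6 -26.4 2.5 0 0 -2.7; 0.45 25.9 -25.2 2.6 0 0 -2.8; 0.45 27 -24 2.6 0 0 -2.8; 0.45 28.2 -22.6 2.5 0 0.1 -2.8
0.45 29.3 -21.1 2.7 0 0 -2.7; 0.45 30.2 -19.8 2.6 0 0 -2.8; 0.45 31.1 -18.3 2.6 0 0 -2.8
```

{"op": "arm_command", "data": {
  "rows": "0.45 16 -32.4 2.5 0 0 -2.8; 0.45 17.6 -31.6 2.5 0 0 -2.8; 0.45 19 -30.6 2.5 0 0 -2.7; 0.45 20.5 -29.8 2.5 0 0 -2.8; 0.45 22 -28.7 2.5 0 0 -2.8"
}}

```text
time_s: 16.13
position: [0.5125, -0.1635, 0.3187]
tool_rot: [[0.637, 0.771, -0.007], [0.771, -0.637, -0.002], [-0.006, -0.004, -1.0]]
ft_force: [1.6, -0.0, 0.6]
grip_width: 0.0471
```

{"op": "arm_command", "data": {
  "rows": "0.45 23.3 -27.6 2.5 0 0 -2.8; 0.45 24.6 -26.4 2.5 0 0 -2.7; 0.45 26 -25.2 2.5 0 0 -2.8; 0.45 27 -24 2.5 0 0 -2.8; 0.45 28 -22.6 2.5 0 0 -2.8"
}}

```text
time_s: 16.55
position: [0.4805, 0.0141, 0.306]
tool_rot: [[0.433, 0.901, -0.007], [0.901, -0.433, -0.003], [-0.005, -0.005, -1.0]]
ft_force: [-0.5, -1.1, 1.5]
grip_width: 0.0472
```

{"op": "arm_command", "data": {
  "rows": "0.45 29.3 -21 2.5 0 0 -2.7; 0.45 30.2 -19.8 2.5 0 0 -2.8; 0.45 31 -18.3 2.5 0 0 -2.8; 0.45 0 0 0 0 0 0; 0.45 0 0 0 0 0 0"
}}

```text
time_s: 16.97
position: [0.4618, 0.1203, 0.2986]
tool_rot: [[0.298, 0.955, -0.007], [0.955, -0.298, -0.003], [-0.005, -0.006, -1.0]]
ft_force: [0.4, 0.4, 0.5]
grip_width: 0.047
```

```bash
python3 - <<'E'
from h import *
st();M=eyes.camera_model('wrist');np.save('w9.npy',M);w=grab('wrist','w9')
for p in [(.463,.119,.137),(.589,.107,.164),(.552,.244,.162)]:print(proj('wrist',p,M))
E
```

```text
16.97 [0.4618 0.1203 0.2986] yaw 72.7 tilt 0.45 F [0.4 0.4 0.5] w 0.047 q6 17.8
[322.14958442 227.93042673]
[484.9047878  204.70941778]
[394.73891709  25.28191153]
```

View pics/w9.png

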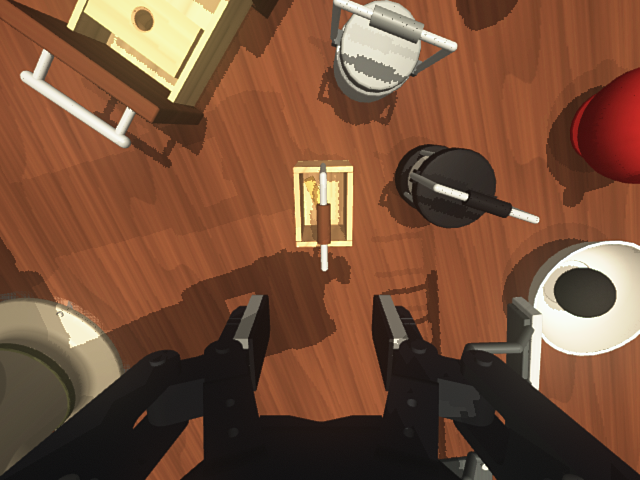

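The caddy's sleeve is at (323,223), with the bar straight along the tool's x. The jar at (398,19) and the lantern at (490,202) are where predicted.

```bash
python3 - <<'E'
from h import *
M=np.load('w9.npy',allow_pickle=True).item()
T=lambda x,y:ray('top',(50+x/3,200+y/3))
for n,uv,z,t in [('cad',(323.3,223),.137,(666,282)),('lan',(490,203),.164,(681,92)),('jar',(398,19),.162,(478,149))]:print(n,plane('wrist',uv,z,M).round(4),plane('top',(50+t[0]/3,200+t[1]/3),z).round(4),tri(ray('wrist',uv,M),T(*t)))
for a,b,z in [((322.5,170),(325,268),.137),((410,180),(537,219),.164),((338,3),(453,46),.162)]:
    d=plane('wrist',a,z,M)-plane('wrist',b,z,M);print(np.linalg.norm(d),np.degrees(np.arctan2(d[1],d[0])))
c=plane('wrist',(323.3,223),.137,M);plan([(c[0],c[1],.139,72)],.45)
E
```

```text
cad [0.4652 0.1229 0.137 ] [0.4637 0.1171 0.137 ] (array([0.46470617, 0.11874694, 0.12199776]), np.float64(0.0006886279653091444))
lan [0.5929 0.1072 0.164 ] [0.5888 0.1047 0.164 ] (array([0.59135456, 0.10582514, 0.16225953]), np.float64(0.0022990135645196844))
jar [0.5549 0.2469 0.162 ] [0.5525 0.2409 0.162 ] (array([0.54821884, 0.23905197, 0.18648404]), np.float64(0.002969806335993787))
0.08631133176455126 74.24386048835903
0.10446202377765615 146.09278545428418
0.08132486287580441 144.87525555438748
0.45 1.1 0.5 32 -0.1 0.1 0.1; 0.45 1 0.5 31.9 0 0 0.1; 0.45 1 0.4 32 -0.1 0.1 0.1; 0.45 0.9 0.4 31.9 0 0 0.2; 0.45 1 0.4 32 -0.1 0.1 0.1
```

{"op": "arm_command", "data": {
  "rows": "0.45 1 0.3 32 -0.1 0.1 0; 0.45 1 0.3 32 -0.1 0.1 0; 0.45 0.5 0.3 32 -0.1 0.1 0; 0.45 0.5 0.3 33 0 0 0; 0.45 0 0 33 0 0 0"
}}

```text
time_s: 17.43
position: [0.4647, 0.1199, 0.1362]
tool_rot: [[0.303, 0.953, 0.002], [0.953, -0.303, 0.0], [0.001, 0.002, -1.0]]
ft_force: [1.6, -0.1, -0.0]
grip_width: 0.0468
```

{"op": "arm_command", "data": {
  "rows": "1 0 0 0 0 0 0; 1 0 0 0 0 0 0; 1 0 0 0 0 0 0; 1 0 0 0 0 0 0; 1 0 0 0 0 0 0"
}}

```text
time_s: 17.85
position: [0.4653, 0.1211, 0.1394]
tool_rot: [[0.301, 0.954, 0.005], [0.954, -0.301, 0.0], [0.002, 0.005, -1.0]]
ft_force: [-0.1, -0.7, 2.1]
grip_width: 0.0097
```

{"op": "arm_command", "data": {
  "rows": "1 0 0 -10 0 0 0; 1 0 0 -20 0 0 0; 1 0 0 -30 0 0 0; 1 0 0 -30 0 0 0; 1 0 0 -30 0 0 0"
}}

```text
time_s: 18.27
position: [0.464, 0.1213, 0.2602]
tool_rot: [[0.3, 0.954, 0.003], [0.954, -0.3, 0.0], [0.001, 0.003, -1.0]]
ft_force: [-0.1, -0.7, -3.5]
grip_width: 0.01
```

```bash
python3 - <<'E'
from h import *
st();y=81.5;a=np.array([np.cos(np.radians(y)),np.sin(np.radians(y))]);o=np.array([-a[1],a[0]])
H=np.array([.5451,-.343])
for s in(.18,.286,.392):print(H+(s-.06)*a+.055*o, 'pre',H+(s-.06)*a+.165*o)
p=H+.12*a+.165*o;plan([(.42,.05,.27,y),(*p,.26,y)],1,mm=32,deg=5)
E
```

```text
18.27 [0.464  0.1213 0.2602] yaw 72.5 tilt 0.18 F [-0.1 -0.7 -3.5] w 0.01 q6 17.9
[ 0.50844126 -0.21618858] pre [ 0.39964951 -0.19992954]
[ 0.52410905 -0.1113529 ] pre [ 0.41531731 -0.09509386]
[ 0.53977685 -0.00651722] pre [0.43098511 0.00974182]
1 -27.1 -6.9 -3.3 0.1 0 -3; 1 -26.6 -8.2 -3.3 0 0 -3; 1 -26.2 -9.7 -3.3 0.1 -0.1 -3; 1 -31.3 2.1 1.3 0 0 0; 1 -31.3 2.1 1.2 0 0 0
1 -31.2 2.1 1.3 0 0 0; 1 -31.3 2.1 1.3 0 0 0; 1 -31.3 2.1 1.2 0 0 0; 1 -31.3 2.1 1.3 0 0 0; 1 -31.3 2.1 1.3 0 0 0
1 -31.2 2.1 1.2 0 0 0
```

{"op": "arm_command", "data": {
  "rows": "1 -27 -7 -3 0 0 -3; 1 -26.6 -8.2 -3 0 0 -3; 1 -26 -9.7 -3 0 0 -3; 1 -31.3 2 1 0 0 0; 1 -31.3 2 1 0 0 0"
}}

```text
time_s: 18.68
position: [0.4142, -0.0129, 0.266]
tool_rot: [[0.146, 0.989, 0.005], [0.989, -0.146, -0.0], [0.0, 0.005, -1.0]]
ft_force: [1.3, -0.7, -4.1]
grip_width: 0.0098
```

{"op": "arm_command", "data": {
  "rows": "1 -31.3 2 1 0 0 0; 1 -31.3 2 1 0 0 0; 1 -31.3 2 1 0 0 0; 1 -31.3 2 1 0 0 0; 1 -31.3 2 1 0 0 0"
}}

```text
time_s: 19.1
position: [0.4013, -0.1698, 0.2606]
tool_rot: [[0.148, 0.989, 0.003], [0.989, -0.148, -0.001], [-0.0, 0.004, -1.0]]
ft_force: [1.4, 0.7, -2.0]
grip_width: 0.0101
```

{"op": "arm_command", "data": {
  "rows": "1 -31.3 2 1 0 0 0; 1 0 0 5 0 0 0; 1 0 0 5 0 0 0; 1 0 0 0 0 0 0; 1 0 0 0 0 0 0"
}}

```text
time_s: 19.52
position: [0.3992, -0.1987, 0.2489]
tool_rot: [[0.147, 0.989, 0.002], [0.989, -0.147, 0.001], [0.001, 0.002, -1.0]]
ft_force: [-0.1, 0.0, -3.1]
grip_width: 0.0097
```

```bash
python3 - <<'E'
from h import *
st();plan([(.5084,-.2162,.241,81.5)],1,mm=20)
w=grab('wrist','w10');s=grab('scene','s10')
E
```

```text
19.52 [ 0.3992 -0.1987  0.2489] yaw 81.6 tilt 0.13 F [-0.1  0.  -3.1] w 0.0097 q6 -33.4
1 -0.2 18.4 1.4 0 0 0; 1 -0.2 18.5 1.3 0 0 0; 1 -0.2 18.4 1.4 0.1 0 0; 1 -0.2 18.4 1.3 0 0 0; 1 -0.3 18.5 1.3 0 0 0.1
1 -0.1 18.4 1.4 0 -0.1 -0
```

{"op": "arm_command", "data": {
  "rows": "1 0 18.4 2 0 0 0; 1 0 18.4 2 0 0 0; 1 0 18.4 2 0 0 0; 1 0 18.4 1 0 0 0; 1 0 18.4 1 0 0 0"
}}

```text
time_s: 20.03
position: [0.4914, -0.2125, 0.2412]
tool_rot: [[0.146, 0.989, 0.003], [0.989, -0.146, 0.0], [0.0, 0.003, -1.0]]
ft_force: [-0.6, -0.2, -2.6]
grip_width: 0.0098
```

{"op": "arm_command", "data": {
  "rows": "1 0 18.4 0 0 0 0; 1 0 0 6 0 0 0; 1 0 0 6 0 0 0; 1 0 0 5 0 0 0; 1 0 0 0 0 0 0"
}}

```text
time_s: 20.45
position: [0.5077, -0.2152, 0.2229]
tool_rot: [[0.147, 0.989, 0.001], [0.989, -0.147, 0.002], [0.002, 0.0, -1.0]]
ft_force: [-0.5, 0.6, -4.4]
grip_width: 0.0101
```

{"op": "arm_command", "data": {
  "rows": "1 0 0 5 0 0 0; 1 0 0 3 0 0 0; 1 0 0 2 0 0 0; 1 0 0 0 0 0 0; 1 0 0 0 0 0 0"
}}

```text
time_s: 20.87
position: [0.509, -0.2161, 0.216]
tool_rot: [[0.148, 0.989, 0.006], [0.989, -0.148, -0.002], [-0.001, 0.006, -1.0]]
ft_force: [-0.5, 2.2, 9.8]
grip_width: 0.0094
```

{"op": "arm_command", "data": {
  "rows": "0.6 0 0 0 0 0 0; 0.6 0 0 0 0 0 0; 0.6 0 0 0 0 0 0; 0.6 0 0 -5 0 0 0; 0.6 0 0 -15 0 0 0"
}}

```text
time_s: 21.28
position: [0.5078, -0.2156, 0.2326]
tool_rot: [[0.148, 0.989, -0.001], [0.989, -0.148, 0.003], [0.003, -0.002, -1.0]]
ft_force: [0.7, -0.2, -0.8]
grip_width: 0.0342
```

{"op": "arm_command", "data": {
  "rows": "0.6 0 0 -35 0 0 0; 0.6 0 0 -35 0 0 0; 0.6 0 -20 0 0 0 0; 0.6 0 -20 0 0 0 0; 0.6 0 0 0 0 0 0"
}}

```text
time_s: 21.7
position: [0.4668, -0.2095, 0.305]
tool_rot: [[0.148, 0.989, 0.003], [0.989, -0.148, -0.0], [-0.0, 0.003, -1.0]]
ft_force: [0.2, -0.0, -0.1]
grip_width: 0.0341
```

```bash
python3 - <<'E'
from h import *
st();w=grab('wrist','w11');s=grab('scene','s11')
d=np.zeros((480,800,3),np.uint8);d[:,:480]=w[:,80:560];d[:400,480:]=crop(s,180,130,160,200,2);cv2.imwrite('pics/c11.png',d[:,:,::-1])
plan([(.591,.106,.31,145.5)],.5)
E
```

```text
21.7 [ 0.4668 -0.2095  0.305 ] yaw 81.5 tilt 0.15 F [ 0.2 -0.  -0.1] w 0.0341 q6 -29.0
0.5 33.1 7.4 -0.5 0 0 -6.4; 0.5 32 11.1 -0.6 0 0 -6.4; 0.5 30.6 14.5 -0.5 0 0 -6.4; 0.5 28.8 17.9 -0.5 0.1 0 -6.4; 0.5 26.6 21 -0.6 0 0 -6.4
0.5 24.2 23.8 -0.5 0 0 -6.4; 0.5 21.3 26.4 -0.6 0 0.1 -6.4; 0.5 18.2 28.6 -0.5 0 0 -6.4; 0.5 15 30.4 -0.6 0 0 -6.4; 0.5 11.4 31.9 -0.5 0.1 0 -6.4
```

View pics/c11.png

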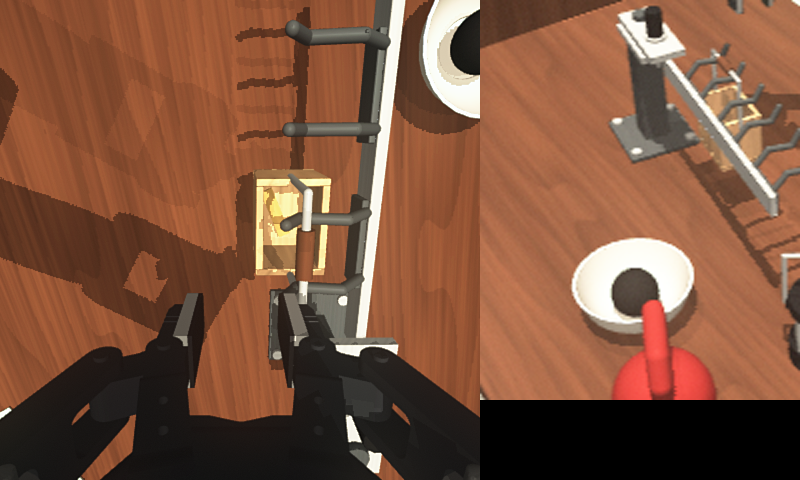

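The caddy hangs on hook 1, its bar across both prongs. Now the lantern.

{"op": "arm_command", "data": {
  "rows": "0.5 33 7.4 -0.5 0 0 -6.4; 0.5 32 11 -0.5 0 0 -6.4; 0.5 30.6 14.5 -0.5 0 0 -6.4; 0.5 28.8 18 -0.5 0 0 -6.4; 0.5 26.6 21 -0.5 0 0 -6.4"
}}

```text
time_s: 22.22
position: [0.5309, -0.0505, 0.3063]
tool_rot: [[-0.404, 0.915, 0.002], [0.915, 0.404, 0.001], [-0.0, 0.002, -1.0]]
ft_force: [0.5, -0.2, -0.1]
grip_width: 0.0428
```

{"op": "arm_command", "data": {
  "rows": "0.5 24 23.8 -0.5 0 0 -6.4; 0.5 21.3 26.4 -0.5 0 0 -6.4; 0.5 18 28.6 -0.5 0 0 -6.4; 0.5 15 30.4 -0.5 0 0 -6.4; 0.5 11.4 32 -0.5 0 0 -6.4"
}}

```text
time_s: 22.63
position: [0.5922, 0.1078, 0.3088]
tool_rot: [[-0.828, 0.561, 0.002], [0.561, 0.828, 0.0], [-0.001, 0.001, -1.0]]
ft_force: [0.2, -1.5, -0.1]
grip_width: 0.0426
```

{"op": "arm_command", "data": {
  "rows": "0.5 0 0 0 0 0 0; 0.5 0 0 0 0 0 0"
}}

```text
time_s: 22.8
position: [0.592, 0.1075, 0.3083]
tool_rot: [[-0.826, 0.564, 0.001], [0.564, 0.826, 0.0], [-0.001, 0.001, -1.0]]
ft_force: [-0.5, -0.4, -1.6]
grip_width: 0.0426
```

```bash
cat >> h.py <<'E'
def handle(p,z,f,L=.084):
    """bright wire pieces round the predicted handle: fit the bar, give its middle and yaw"""
    M=eyes.camera_model('wrist');w=grab('wrist',f);u,v=proj('wrist',(*p,z),M).astype(int);print('pred px',u,v)
    h=w.astype(int);m=((h.min(2)>150)&(h.max(2)-h.min(2)<40)).astype(np.uint8)
    n,l,s,c=cv2.connectedComponentsWithStats(m)
    for i in range(1,n):
        if s[i,4]>15 and abs(c[i]-[u,v]).max()<130:print(s[i],c[i].round(1))
    return M
E
python3 - <<'E'
from h import *
st();M=handle((.591,.106),.164,'w12');np.save('w12.npy',M)
E
```

```text
22.8 [0.592  0.1075 0.3083] yaw 145.7 tilt 0.07 F [-0.5 -0.4 -1.6] w 0.0426 q6 -56.6
pred px 317 231
[315 176   7  35 210] [318.4 193. ]
[315 252   7  28 187] [318.  265.4]
```

The bar's two bright wire pieces line up vertically, centred at (318,231) against (317,231) predicted. I grasp.

{"op": "arm_command", "data": {
  "rows": "0.5 0 -1 29 0 0 0; 0.5 0 0 29 0 0 0; 0.5 0 0 29 0 0 0; 0.5 0 0 28 0 0 0; 0.5 0 0 28 0 0 0"
}}

```text
time_s: 23.27
position: [0.5909, 0.1037, 0.1651]
tool_rot: [[-0.823, 0.568, 0.002], [0.568, 0.823, 0.0], [-0.002, 0.002, -1.0]]
ft_force: [1.3, 0.4, -0.2]
grip_width: 0.0425
```

{"op": "arm_command", "data": {
  "rows": "1 0 0 0 0 0 0; 1 0 0 0 0 0 0; 1 0 0 0 0 0 0; 1 0 0 0 0 0 0; 1 0 0 0 0 0 0"
}}

```text
time_s: 23.68
position: [0.5916, 0.1048, 0.1677]
tool_rot: [[-0.824, 0.566, 0.005], [0.566, 0.824, 0.0], [-0.004, 0.003, -1.0]]
ft_force: [0.2, -0.4, -0.7]
grip_width: 0.01
```

{"op": "arm_command", "data": {
  "rows": "1 0 0 -15 0 0 0; 1 0 0 -30 0 0 0; 1 0 0 -35 0 0 0; 1 0 0 -35 0 0 0; 1 0 0 -35 0 0 0"
}}

```text
time_s: 24.1
position: [0.5901, 0.105, 0.3187]
tool_rot: [[-0.824, 0.566, 0.003], [0.566, 0.824, 0.0], [-0.002, 0.002, -1.0]]
ft_force: [-0.9, -0.3, -4.0]
grip_width: 0.01
```

```bash
python3 - <<'E'
from h import *
st();plan([(.43,.06,.31,110),(.4153,-.095,.255,81.5),(.5241,-.1114,.243,81.5)],1,mm=30,deg=5)
E
```

```text
24.1 [0.5901 0.105  0.3187] yaw 145.5 tilt 0.17 F [-0.9 -0.3 -4. ] w 0.01 q6 -56.7
1 13.3 -16 1 0 0 4.4; 1 12.1 -16.9 1.1 0 0 4.5; 1 10.6 -17.9 1 0.1 0 4.4; 1 9.3 -18.6 1 0 0 4.5; 1 7.8 -19.3 1.1 0 0.1 4.4
1 6.3 -19.8 1.1 0 0 4.4; 1 4.8 -20.2 1 0 0 4.5; 1 3.1 -20.6 1.1 0 0 4.4; 1 -23.4 -11.1 9.2 0 0 4.8; 1 -24.3 -9.2 9.1 0 0 4.7
1 -25 -7.1 9.2 0 0 4.8; 1 -25.4 -5 9.1 0 0 4.7; 1 -25.8 -2.9 9.2 0 0 4.8; 1 -26 -0.8 9.1 0 0 4.7; 1 0 27.5 3 0 0 0
1 -0.1 27.5 3 0 0 0; 1 0 27.5 3.1 0 0 0; 1 0 27.6 3 0 0 0
```

{"op": "arm_command", "data": {
  "rows": "1 13.3 -16 1 0 0 4.4; 1 12 -17 1 0 0 4.5; 1 10.6 -18 1 0 0 4.4; 1 9.3 -18.6 1 0 0 4.5; 1 7.8 -19.3 1 0 0 4.4"
}}

```text
time_s: 24.52
position: [0.4892, 0.0764, 0.3116]
tool_rot: [[-0.546, 0.838, 0.003], [0.838, 0.546, 0.0], [-0.002, 0.003, -1.0]]
ft_force: [0.4, 0.2, -3.0]
grip_width: 0.0098
```

{"op": "arm_command", "data": {
  "rows": "1 6.3 -19.8 1 0 0 4.4; 1 4.8 -20.2 1 0 0 4.5; 1 3 -20.6 1 0 0 4.4; 1 -23.4 -11 9.2 0 0 4.8; 1 -24.3 -9.2 9.2 0 0 4.7"
}}

```text
time_s: 24.93
position: [0.4248, 0.0079, 0.2905]
tool_rot: [[-0.18, 0.984, 0.005], [0.984, 0.181, -0.001], [-0.002, 0.005, -1.0]]
ft_force: [2.3, -1.9, -4.9]
grip_width: 0.0099
```

{"op": "arm_command", "data": {
  "rows": "1 -25 -7 9.2 0 0 4.8; 1 -25.4 -5 9.2 0 0 4.7; 1 -25.8 -3 9.2 0 0 4.8; 1 -26 -0.8 9.2 0 0 4.7; 1 0 0 0 0 0 0"
}}

```text
time_s: 25.35
position: [0.4153, -0.0988, 0.2518]
tool_rot: [[0.155, 0.988, 0.001], [0.988, -0.155, -0.001], [-0.001, 0.001, -1.0]]
ft_force: [-0.3, -0.9, -4.6]
grip_width: 0.0096
```

```bash
python3 - <<'E'
from h import *
st();plan([(.5241,-.1114,.243,81.5)],1,mm=20)
E
```

```text
25.35 [ 0.4153 -0.0988  0.2518] yaw 81.1 tilt 0.09 F [-0.3 -0.9 -4.6] w 0.0096 q6 -20.4
1 0.7 18.2 1.5 0 0 -0.1; 1 0.7 18.3 1.5 0 0 -0; 1 0.8 18.2 1.4 0 0 -0.1; 1 0.6 18.3 1.5 0 0 -0.1; 1 0.7 18.2 1.5 0 0.1 -0.1
1 0.6 18.3 1.5 0.1 0 -0
```

{"op": "arm_command", "data": {
  "rows": "1 0.7 18.3 2 0 0 0; 1 0.7 18.3 2 0 0 0; 1 0.7 18.3 2 0 0 0; 1 0.7 18.3 1.5 0 0 -0.2; 1 0.7 18.3 1 0 0 -0.2"
}}

```text
time_s: 25.77
position: [0.5078, -0.1053, 0.2448]
tool_rot: [[0.141, 0.99, 0.003], [0.99, -0.141, -0.0], [0.0, 0.003, -1.0]]
ft_force: [-1.1, -0.6, -4.7]
grip_width: 0.0097
```

{"op": "arm_command", "data": {
  "rows": "1 0.7 18.3 0 0 0 0; 1 0 0 6 0 0 0; 1 0 0 6 0 0 0; 1 0 0 5 0 0 0; 1 0 0 0 0 0 0"
}}

```text
time_s: 26.18
position: [0.5239, -0.1068, 0.2263]
tool_rot: [[0.141, 0.99, -0.0], [0.99, -0.141, 0.001], [0.001, -0.0, -1.0]]
ft_force: [-0.5, 0.2, -3.9]
grip_width: 0.0098
```

{"op": "arm_command", "data": {
  "rows": "1 0 0 4 0 0 0; 1 0 0 4 0 0 0; 1 0 0 2 0 0 0; 1 0 0 0 0 0 0; 1 0 0 0 0 0 0"
}}

```text
time_s: 26.6
position: [0.5262, -0.1074, 0.2198]
tool_rot: [[0.141, 0.99, 0.008], [0.99, -0.141, -0.001], [-0.0, 0.008, -1.0]]
ft_force: [0.6, 1.5, 11.7]
grip_width: 0.01
```

The lantern is seated, but about 4 mm along the arm from centre and reading 2–3 mm high, so the sleeve may be on a prong. I lift a little and recentre.

{"op": "arm_command", "data": {
  "rows": "1 0 0 -9 0 0 0; 1 -4.5 0 0 0 0 0; 1 0 0 0 0 0 0; 1 0 0 6 0 0 0; 1 0 0 0 0 0 0"
}}

```text
time_s: 27.02
position: [0.524, -0.1115, 0.2187]
tool_rot: [[0.141, 0.99, -0.0], [0.99, -0.141, 0.002], [0.002, -0.001, -1.0]]
ft_force: [-1.2, -1.0, -5.0]
grip_width: 0.0097
```

{"op": "arm_command", "data": {
  "rows": "1 0 0 2 0 0 0; 1 0 0 2 0 0 0; 1 0 0 0 0 0 0; 1 0 0 0 0 0 0"
}}

```text
time_s: 27.35
position: [0.5255, -0.1116, 0.2177]
tool_rot: [[0.14, 0.99, 0.006], [0.99, -0.14, -0.0], [0.0, 0.006, -1.0]]
ft_force: [-0.1, 1.6, 5.6]
grip_width: 0.0099
```

{"op": "arm_command", "data": {
  "rows": "0.6 0 0 0 0 0 0; 0.6 0 0 0 0 0 0; 0.6 0 0 0 0 0 0; 0.6 0 0 -5 0 0 0; 0.6 0 0 -15 0 0 0"
}}

```text
time_s: 27.77
position: [0.5239, -0.1114, 0.235]
tool_rot: [[0.141, 0.99, -0.001], [0.99, -0.141, 0.002], [0.002, -0.002, -1.0]]
ft_force: [-0.4, -0.3, -0.1]
grip_width: 0.0338
```

{"op": "arm_command", "data": {
  "rows": "0.6 0 0 -35 0 0 0; 0.6 0 0 -35 0 0 0; 0.6 0 0 0 0 0 0"
}}

```text
time_s: 28.02
position: [0.5259, -0.1123, 0.3132]
tool_rot: [[0.141, 0.99, 0.013], [0.99, -0.14, -0.005], [-0.003, 0.014, -1.0]]
ft_force: [-0.1, 0.6, 1.0]
grip_width: 0.0342
```

```bash
python3 - <<'E'
from h import *
st();print('flask',plane('top',(173,167),.22),'bowl',plane('top',(365,178),.05),plane('scene',(361,327),.22))
plan([(.5535,.2435,.31,144.5)],.5)
E
```

```text
28.02 [ 0.5259 -0.1123  0.3132] yaw 81.9 tilt 0.79 F [-0.1  0.6  1. ] w 0.0342 q6 -16.6
flask [0.7081136 0.3044239 0.22     ] bowl [ 0.73207793 -0.08524592  0.05      ] [0.71674763 0.31886957 0.22      ]
0.5 35.6 -2.3 0.2 0.1 0.1 -6.3; 0.5 35.7 1.7 0.3 0 0 -6.2; 0.5 35.2 5.5 0.2 0.1 0.1 -6.3; 0.5 34.5 9.3 0.3 0.1 0 -6.2; 0.5 33.2 13 0.3 0 0.1 -6.3
0.5 31.6 16.5 0.3 0.1 0 -6.2; 0.5 29.6 19.9 0.3 0 0.1 -6.3; 0.5 27.3 23 0.4 0.1 0 -6.3; 0.5 24.6 25.9 0.3 0.1 0.1 -6.2; 0.5 21.6 28.4 0.3 0 0.1 -6.3
```

{"op": "arm_command", "data": {
  "rows": "0.5 35.6 -2.3 0 0 0 -6.3; 0.5 35.7 1.7 0 0 0 -6.2; 0.5 35.2 5.5 0 0 0 -6.3; 0.5 34.5 9.3 0 0 0 -6.2; 0.5 33.2 13 0 0 0 -6.3"
}}

```text
time_s: 28.43
position: [0.5381, 0.0678, 0.3067]
tool_rot: [[-0.399, 0.917, 0.003], [0.917, 0.399, 0.0], [-0.001, 0.003, -1.0]]
ft_force: [0.4, 0.1, -0.2]
grip_width: 0.0427
```

{"op": "arm_command", "data": {
  "rows": "0.5 31.6 16.5 0 0 0 -6.2; 0.5 29.6 20 0 0 0 -6.3; 0.5 27.3 23 0 0 0 -6.3; 0.5 24.6 26 0 0 0 -6.2; 0.5 21.6 28.4 0 0 0 -6.3"
}}

```text
time_s: 28.85
position: [0.5521, 0.246, 0.3067]
tool_rot: [[-0.817, 0.576, 0.003], [0.576, 0.817, 0.0], [-0.002, 0.002, -1.0]]
ft_force: [0.3, -0.5, -0.6]
grip_width: 0.0428
```

{"op": "arm_command", "data": {
  "rows": "0.5 0 0 0 0 0 0; 0.5 0 0 0 0 0 0"
}}

```text
time_s: 29.02
position: [0.552, 0.2457, 0.3062]
tool_rot: [[-0.816, 0.578, 0.002], [0.578, 0.816, 0.0], [-0.002, 0.001, -1.0]]
ft_force: [0.7, -0.4, -0.0]
grip_width: 0.0425
```

```bash
python3 - <<'E'
from h import *
st();M=handle((.5535,.2435),.162,'w13');np.save('w13.npy',M)
E
```

```text
29.02 [0.552  0.2457 0.3062] yaw 144.7 tilt 0.12 F [ 0.7 -0.4 -0. ] w 0.0425 q6 -41.9
pred px 318 234
[286 177  28  29  72] [298.8 186.1]
[ 303  177   51   69 2098] [329.2 208.7]
[288 190  11  17  75] [293.3 198.8]
[318 215   5   7  23] [320.1 217.5]
[291 229   8  10  34] [294.6 233.4]
[316 251   8  32 179] [318.6 266.9]
```

The jar's bar piece at (318.6,267) matches what the lantern gave, so the jar hasn't been moved. I grasp it.

{"op": "arm_command", "data": {
  "rows": "0.5 0 -1 29 0 0 0; 0.5 0 0 29 0 0 0; 0.5 0 0 29 0 0 0; 0.5 0 0 28 0 0 0; 0.5 0 0 27 0 0 0"
}}

```text
time_s: 29.48
position: [0.552, 0.2418, 0.1635]
tool_rot: [[-0.813, 0.583, 0.003], [0.583, 0.813, 0.0], [-0.002, 0.002, -1.0]]
ft_force: [0.0, 0.1, 0.3]
grip_width: 0.0428
```

{"op": "arm_command", "data": {
  "rows": "1 0 0 0 0 0 0; 1 0 0 0 0 0 0; 1 0 0 0 0 0 0; 1 0 0 0 0 0 0; 1 0 0 0 0 0 0"
}}

```text
time_s: 29.9
position: [0.5527, 0.2433, 0.1662]
tool_rot: [[-0.814, 0.581, 0.005], [0.581, 0.814, 0.001], [-0.004, 0.004, -1.0]]
ft_force: [0.5, 0.3, 1.0]
grip_width: 0.0097
```

{"op": "arm_command", "data": {
  "rows": "1 0 0 -15 0 0 0; 1 0 0 -30 0 0 0; 1 0 0 -35 0 0 0; 1 0 0 -35 0 0 0; 1 0 0 -35 0 0 0"
}}

```text
time_s: 30.32
position: [0.5511, 0.2433, 0.3168]
tool_rot: [[-0.814, 0.58, 0.003], [0.58, 0.814, 0.0], [-0.002, 0.002, -1.0]]
ft_force: [0.6, -0.1, -5.3]
grip_width: 0.0101
```

```bash
python3 - <<'E'
from h import *
st();plan([(.431,.0097,.252,81.5)],1,mm=30,deg=5)
E
```

```text
30.32 [0.5511 0.2433 0.3168] yaw 144.5 tilt 0.15 F [ 0.6 -0.1 -5.3] w 0.0101 q6 -41.9
1 -2.9 -20 5 0 0 4.8; 1 -4.6 -19.7 4.9 0 0 4.9; 1 -6.2 -19.2 5 0 0 4.8; 1 -7.8 -18.7 4.9 0 0 4.9; 1 -9.4 -17.9 5 0.1 0 4.8
1 -10.8 -17 4.9 0 0 4.9; 1 -12.3 -16.1 5 0 0 4.8; 1 -13.5 -15 5 0 0 4.9; 1 -14.8 -13.7 5 0 0 4.8; 1 -15.9 -12.5 5 0 0 4.9
1 -16.9 -11.1 5 0 0 4.8; 1 -17.8 -9.6 4.9 0.1 0 4.9; 1 -18.5 -8.1 5 0 0 4.8
```

{"op": "arm_command", "data": {
  "rows": "1 -3 -20 5 0 0 4.8; 1 -4.6 -19.7 5 0 0 4.9; 1 -6.2 -19.2 5 0 0 4.8; 1 -7.8 -18.7 5 0 0 4.9; 1 -9.4 -18 5 0 0 4.8"
}}

```text
time_s: 30.73
position: [0.5046, 0.1526, 0.2897]
tool_rot: [[-0.501, 0.865, 0.003], [0.865, 0.501, 0.0], [-0.001, 0.003, -1.0]]
ft_force: [0.7, -0.2, -4.8]
grip_width: 0.0098
```

{"op": "arm_command", "data": {
  "rows": "1 -10.8 -17 5 0 0 4.9; 1 -12.3 -16 5 0 0 4.8; 1 -13.5 -15 5 0 0 4.9; 1 -14.8 -13.7 5 0 0 4.8; 1 -16 -12.5 5 0 0 4.9"
}}

```text
time_s: 31.15
position: [0.4587, 0.0629, 0.2646]
tool_rot: [[-0.101, 0.995, 0.003], [0.995, 0.101, 0.0], [-0.0, 0.003, -1.0]]
ft_force: [0.9, -0.2, -5.0]
grip_width: 0.0095
```

{"op": "arm_command", "data": {
  "rows": "1 -17 -11 5 0 0 4.8; 1 -17.8 -9.6 5 0 0 4.9; 1 -18.5 -8 5 0 0 4.8; 1 0 0 0 0 0 0; 1 0 0 0 0 0 0"
}}

```text
time_s: 31.57
position: [0.4316, 0.0092, 0.2496]
tool_rot: [[0.149, 0.989, 0.003], [0.989, -0.149, 0.001], [0.001, 0.003, -1.0]]
ft_force: [1.2, 0.8, -3.4]
grip_width: 0.0098
```

```bash
python3 - <<'E'
from h import *
st();plan([(.5398,-.0065,.243,81.5)],1,mm=20)
E
```

```text
31.57 [0.4316 0.0092 0.2496] yaw 81.4 tilt 0.17 F [ 1.2  0.8 -3.4] w 0.0098 q6 -6.1
1 0.1 18.2 1.2 0 0 -0; 1 0.1 18.3 1.1 0.1 0 -0; 1 0.1 18.2 1.1 0 0 -0; 1 0.1 18.2 1.2 0 0 -0; 1 0.1 18.2 1.1 0 -0.1 -0.1
1 0.1 18.3 1.1 0.1 0 0
```

{"op": "arm_command", "data": {
  "rows": "1 0 18.2 1.5 0 0 0; 1 0 18.2 1.5 0 0 0; 1 0 18.2 1.5 0 0 0; 1 0 18.2 1 0 0 0; 1 0 18.2 1 0 0 0"
}}

```text
time_s: 31.98
position: [0.5231, -0.0032, 0.2433]
tool_rot: [[0.146, 0.989, 0.003], [0.989, -0.146, 0.0], [0.001, 0.003, -1.0]]
ft_force: [0.1, -0.2, -3.9]
grip_width: 0.0097
```

{"op": "arm_command", "data": {
  "rows": "1 0 18.2 0 0 0 0; 1 0 0 6 0 0 0; 1 0 0 6 0 0 0; 1 0 0 5 0 0 0; 1 0 0 0 0 0 0"
}}

```text
time_s: 32.4
position: [0.5389, -0.0059, 0.2248]
tool_rot: [[0.147, 0.989, -0.0], [0.989, -0.147, 0.001], [0.001, -0.0, -1.0]]
ft_force: [-0.0, 0.4, -4.7]
grip_width: 0.0098
```

{"op": "arm_command", "data": {
  "rows": "1 0 0 4 0 0 0; 1 0 0 4 0 0 0; 1 0 0 2 0 0 0; 1 0 0 0 0 0 0; 1 0 0 0 0 0 0"
}}

```text
time_s: 32.82
position: [0.5409, -0.0065, 0.218]
tool_rot: [[0.147, 0.989, 0.008], [0.989, -0.147, -0.0], [0.001, 0.008, -1.0]]
ft_force: [0.4, 1.1, 7.5]
grip_width: 0.0097
```

{"op": "arm_command", "data": {
  "rows": "0.6 0 0 0 0 0 0; 0.6 0 0 0 0 0 0; 0.6 0 0 0 0 0 0; 0.6 0 0 -5 0 0 0; 0.6 0 0 -15 0 0 0"
}}

```text
time_s: 33.23
position: [0.5392, -0.0064, 0.2347]
tool_rot: [[0.148, 0.989, -0.002], [0.989, -0.148, 0.001], [0.001, -0.002, -1.0]]
ft_force: [0.1, 0.1, 0.3]
grip_width: 0.0342
```

{"op": "arm_command", "data": {
  "rows": "0.6 0 0 -35 0 0 0; 0.6 0 0 -35 0 0 0; 0.6 0 0 0 0 0 0"
}}

```text
time_s: 33.48
position: [0.5413, -0.0069, 0.3128]
tool_rot: [[0.147, 0.989, 0.014], [0.989, -0.147, -0.002], [-0.0, 0.014, -1.0]]
ft_force: [0.3, -0.4, 0.2]
grip_width: 0.0342
```

```bash
python3 - <<'E'
from h import *
st();plan([(.245,.246,.25,126.4)],1);plan([(.245,.246,.10,126.4)],1,start=(.245,.246,.25,126.4))
E
```

```text
33.48 [ 0.5413 -0.0069  0.3128] yaw 81.5 tilt 0.81 F [ 0.3 -0.4  0.2] w 0.0342 q6 -4.8
1 18.8 -30.1 5.3 0.1 0 -4.1; 1 20.8 -28.7 5.3 0 0.1 -4.1; 1 22.9 -27.1 5.4 0.1 0 -4; 1 24.7 -25.4 5.4 0.1 0 -4.1; 1 26.5 -23.7 5.5 0 0.1 -4.1
1 28 -21.6 5.5 0.1 0 -4.1; 1 29.6 -19.6 5.5 0.1 0 -4.1; 1 30.8 -17.4 5.6 0.1 0 -4; 1 32 -15.2 5.6 0 0.1 -4.1; 1 33 -12.9 5.7 0.1 0 -4.1
1 33.8 -10.5 5.7 0.1 0 -4.1
1 0 0 37.5 0 0 0; 1 0 0 37.5 0 0 0; 1 0 0 37.5 0 0 0; 1 0 0 37.5 0 0 0
```

{"op": "arm_command", "data": {
  "rows": "1 19 -30 5 0 0 -4.1; 1 21 -28.7 5 0 0 -4.1; 1 23 -27 5 0 0 -4; 1 24.7 -25.4 5 0 0 -4.1; 1 26.5 -23.7 5 0 0 -4.1"
}}

```text
time_s: 33.9
position: [0.4036, 0.1097, 0.2805]
tool_rot: [[-0.209, 0.978, 0.003], [0.978, 0.209, 0.0], [-0.0, 0.003, -1.0]]
ft_force: [-0.1, 0.8, -0.1]
grip_width: -0.0003
```

{"op": "arm_command", "data": {
  "rows": "1 28 -21.6 5 0 0 -4.1; 1 29.6 -19.6 5 0 0 -4.1; 1 31 -17.4 5 0 0 -4; 1 32 -15 5 0 0 -4.1; 1 33 -13 5 0 0 -4.1"
}}

```text
time_s: 34.32
position: [0.269, 0.2248, 0.2554]
tool_rot: [[-0.537, 0.844, 0.003], [0.844, 0.537, 0.001], [-0.001, 0.003, -1.0]]
ft_force: [0.5, 0.8, 0.2]
grip_width: -0.0002
```

{"op": "arm_command", "data": {
  "rows": "1 33.8 -10.5 5 0 0 -4.1; 1 0 0 0 0 0 0"
}}

```text
time_s: 34.48
position: [0.2389, 0.2491, 0.2499]
tool_rot: [[-0.601, 0.799, 0.001], [0.799, 0.601, 0.001], [0.0, 0.001, -1.0]]
ft_force: [-0.4, 0.5, 0.7]
grip_width: 0.0
```

```bash
python3 - <<'E'
from h import *
st();w=grab('wrist','w14');t=grab('top','t14');s=grab('scene','s14')
d=np.zeros((600,800,3),np.uint8);d[:360,:480]=cv2.resize(w,(480,360));d[:320,480:]=crop(s,230,100,160,160,2);d[360:600,:480]=crop(t,330,170,240,120,2);cv2.imwrite('pics/c14.png',d[:,:,::-1])
plan([(.245,.246,.10,126.4)],1)
E
```

```text
34.48 [0.2389 0.2491 0.2499] yaw 127.0 tilt 0.06 F [-0.4  0.5  0.7] w 0.0 q6 -10.7
1 -0.4 0 37.7 0 0 0; 1 -0.4 0 37.6 0.1 0 0; 1 -0.3 0.1 37.7 0 0.1 0; 1 -0.5 0 37.6 0.1 0 0
```

View pics/c14.png

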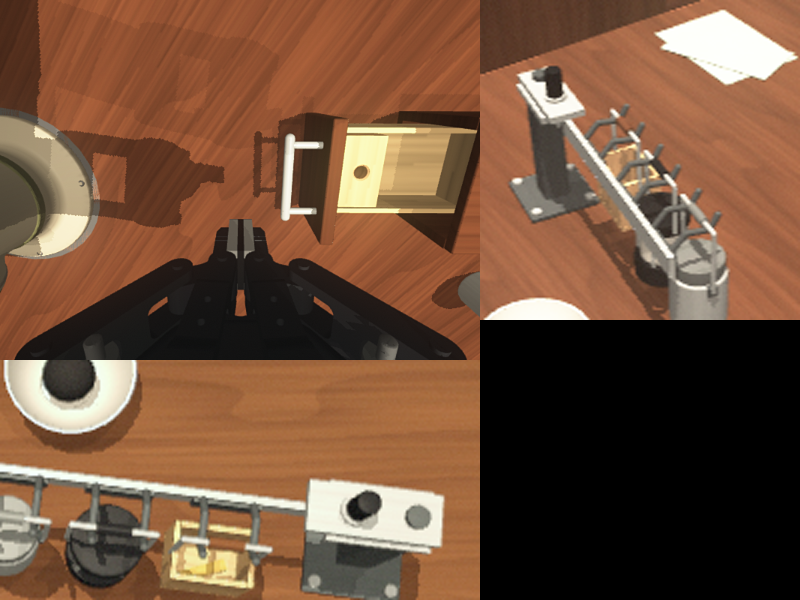

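All three hang on hooks 1 to 3 and the pin is home; the empty drawer is out, with the pull at (384,236). I go down outside the bar and push it shut.

{"op": "arm_command", "data": {
  "rows": "1 0 0 37 0 0 0; 1 0 0 37 0 0 0; 1 0 0 37 0 0 0; 1 0 0 37 0 0 0; 1 0 0 0 0 0 0"
}}

```text
time_s: 35.05
position: [0.2428, 0.2453, 0.0983]
tool_rot: [[-0.591, 0.807, -0.006], [0.807, 0.591, -0.004], [0.001, -0.007, -1.0]]
ft_force: [-1.1, 0.1, 0.0]
grip_width: 0.0001
```

{"op": "arm_command", "data": {
  "rows": "1 0 12 0 0 0 0; 1 0 10 0 0 0 0; 1 0 8 0 0 0 0; 1 0 8 0 0 0 0; 1 0 10 0 0 0 0"
}}

```text
time_s: 35.47
position: [0.2832, 0.2758, 0.1033]
tool_rot: [[-0.593, 0.805, 0.003], [0.805, 0.593, 0.001], [-0.001, 0.003, -1.0]]
ft_force: [-1.6, -0.6, 1.3]
grip_width: -0.0002
```

{"op": "arm_command", "data": {
  "rows": "1 0 15 0 0 0 0; 1 0 15 0 0 0 0; 1 0 15 0 0 0 0; 1 0 15 0 0 0 0; 1 0 10 0 0 0 0"
}}

```text
time_s: 35.88
position: [0.3402, 0.3182, 0.1032]
tool_rot: [[-0.594, 0.805, 0.004], [0.805, 0.594, 0.001], [-0.001, 0.003, -1.0]]
ft_force: [0.0, 0.3, 0.2]
grip_width: -0.0002
```

{"op": "arm_command", "data": {
  "rows": "1 0 6 0 0 0 0; 1 0 5 0 0 0 0; 1 0 4 0 0 0 0; 1 0 3 0 0 0 0; 1 0 3 0 0 0 0"
}}

```text
time_s: 36.3
position: [0.3556, 0.3296, 0.1027]
tool_rot: [[-0.594, 0.805, 0.002], [0.805, 0.594, 0.0], [-0.001, 0.002, -1.0]]
ft_force: [-1.4, -0.9, 0.9]
grip_width: -0.0003
```

{"op": "arm_command", "data": {
  "rows": "1 0 3 0 0 0 0; 1 0 2 0 0 0 0; 1 0 2 0 0 0 0; 1 0 2 0 0 0 0; 1 0 0 0 0 0 0"
}}

```text
time_s: 36.72
position: [0.3633, 0.3352, 0.1026]
tool_rot: [[-0.594, 0.805, 0.003], [0.805, 0.594, 0.001], [-0.001, 0.003, -1.0]]
ft_force: [-0.3, -0.6, 0.3]
grip_width: -0.0002
```

{"op": "arm_command", "data": {
  "rows": "1 0 2 0 0 0 0; 1 0 2 0 0 0 0; 1 0 0 0 0 0 0"
}}

```text
time_s: 36.97
position: [0.365, 0.3365, 0.1025]
tool_rot: [[-0.594, 0.805, -0.001], [0.805, 0.594, -0.002], [-0.001, -0.002, -1.0]]
ft_force: [-4.7, -5.4, 5.3]
grip_width: 0.0001
```

{"op": "arm_command", "data": {
  "rows": "1 0 2 0 0 0 0; 1 0 1 0 0 0 0; 1 0 0 0 0 0 0"
}}

```text
time_s: 37.22
position: [0.3653, 0.3368, 0.1024]
tool_rot: [[-0.594, 0.804, -0.006], [0.804, 0.594, -0.006], [-0.001, -0.008, -1.0]]
ft_force: [-14.5, -15.2, 14.3]
grip_width: 0.0002
```

{"op": "arm_command", "data": {
  "rows": "1 0 -15 0 0 0 0; 1 0 -25 0 0 0 0; 1 0 -25 -20 0 0 0; 1 0 -10 -40 0 0 0; 1 0 0 -40 0 0 0"
}}

```text
time_s: 37.63
position: [0.3055, 0.2932, 0.203]
tool_rot: [[-0.594, 0.805, -0.002], [0.805, 0.594, -0.002], [-0.0, -0.002, -1.0]]
ft_force: [0.5, 0.9, 1.0]
grip_width: -0.0002
```

{"op": "arm_command", "data": {
  "rows": "1 0 0 -40 0 0 0; 1 0 0 0 0 0 0; 1 0 0 0 0 0 0; 1 0 0 0 0 0 0"
}}

```text
time_s: 37.97
position: [0.3076, 0.2944, 0.242]
tool_rot: [[-0.594, 0.805, 0.002], [0.805, 0.594, 0.0], [-0.001, 0.002, -1.0]]
ft_force: [0.3, 0.3, -0.8]
grip_width: -0.0004
```

```bash
python3 - <<'E'
from h import *
st();w=grab('wrist','w15');t=grab('top','t15');s=grab('scene','s15')
d=np.zeros((600,800,3),np.uint8);d[:360,:480]=cv2.resize(w,(480,360));d[:320,480:]=crop(s,230,100,160,160,2);d[360:600,:480]=crop(t,330,170,240,120,2);d[330:590,480:]=crop(s,390,260,160,130,2);cv2.imwrite('pics/c15.png',d[:,:,::-1])
E
```

```text
37.97 [0.3076 0.2944 0.242 ] yaw 126.4 tilt 0.11 F [ 0.3  0.3 -0.8] w -0.0004 q6 -8.6
```

View pics/c15.png

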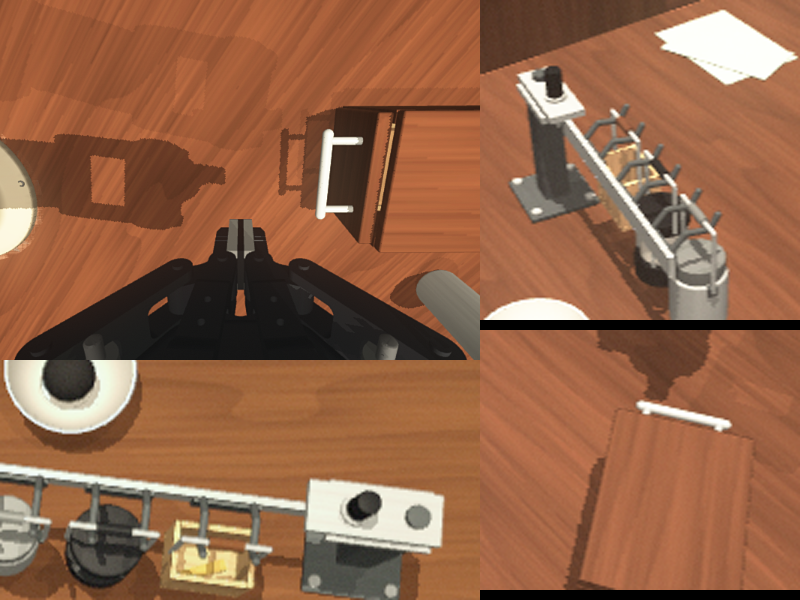

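The pin and all three items are as before. The drawer looks shut, but a thin light sliver shows between its front and the cabinet at (387,165). I measure that gap.

```bash
python3 - <<'E'
from h import *
M=eyes.camera_model('wrist');w=cv2.imread('pics/w15.png')
for v in (190,213,230):print(v,[(u,int(w[v,u].sum())) for u in range(488,534,1)])
f=lambda uv,z:plane('wrist',uv,z,M)[:2]@[.805,.593]
P=f((433,231),.1);print('pull along axis',P)
print('cab front edge @.14',[f((u,213),.14)-P for u in(512,516,520,524)],'front inner @.126',[f((u,213),.126)-P for u in(508,512,516,520)])
w5=np.load('w5.npy',allow_pickle=True).item()
g=lambda uv,z:plane('wrist',uv,z,w5)[:2]@[.805,.593]
print('w5: pull',g((237,229),.1),'cab edge',g((462,230),.14),'front in',g((301,230),.126),'front out',g((277,230),.126))
E
```

```text
190 [(488, 109), (489, 112), (490, 104), (491, 108), (492, 108), (493, 110), (494, 108), (495, 114), (496, 106), (497, 125), (498, 197), (499, 259), (500, 306), (501, 352), (502, 348), (503, 342), (504, 340), (505, 335), (506, 342), (507, 343), (508, 346), (509, 346), (510, 339), (511, 338), (512, 335), (513, 338), (514, 326), (515, 225), (516, 189), (517, 185), (518, 273), (519, 488), (520, 483), (521, 487), (522, 474), (523, 152), (524, 91), (525, 109), (526, 112), (527, 115), (528, 116), (529, 111), (530, 116), (531, 160), (532, 247), (533, 287)]
213 [(488, 111), (489, 119), (490, 121), (491, 119), (492, 113), (493, 115), (494, 169), (495, 241), (496, 278), (497, 328), (498, 341), (499, 336), (500, 332), (501, 329), (502, 333), (503, 335), (504, 341), (505, 337), (506, 340), (507, 331), (508, 330), (509, 318), (510, 228), (511, 201), (512, 187), (513, 189), (514, 285), (515, 484), (516, 475), (517, 480), (518, 461), (519, 148), (520, 93), (521, 110), (522, 114), (523, 114), (524, 113), (525, 110), (526, 128), (527, 189), (528, 252), (529, 294), (530, 337), (531, 351), (532, 350), 
[... 322 characters left out ...]
 469), (514, 469), (515, 452), (516, 151), (517, 96), (518, 111), (519, 117), (520, 119), (521, 115), (522, 120), (523, 141), (524, 204), (525, 254), (526, 293), (527, 332), (528, 341), (529, 340), (530, 341), (531, 342), (532, 339), (533, 340)]
pull along axis 0.5132411210625375
cab front edge @.14 [np.float64(0.03814063054121908), np.float64(0.04082194193132893), np.float64(0.043503247935778866), np.float64(0.04618454855458498)] front inner @.126 [np.float64(0.04323841947125251), np.float64(0.04608564826983397), np.float64(0.04893287134948954), np.float64(0.051780088710236205)]
w5: pull 0.3930354474497624 cab edge 0.5625066157341856 front in 0.44732647631987027 front out 0.4293145315071003
```

The gap reads about 4–6 mm at the drawer front's top edge. It didn't close further under a 25 N push against 1 N friction, so the drawer is on its stop. The hand is clear of everything, so I hand in.

```bash
python3 -c "
from h import *
st();print(env.close_job())"
```

```text
38.12 [0.3075 0.2943 0.2413] yaw 126.4 tilt 0.06 F [0.2 0.7 0.1] w 0.0 q6 -8.6
the job is handed in; nothing more can be done
None
```

The job is handed in at about 38 s of robot time, with every step of the task carried out; no verdict is reported.

**What I did:** I swung the arm out until the holes lined up and pulled the drawer open. I then pushed the pin home through both plates before hanging anything. The caddy went on hook 1, the lantern on hook 2 and the jar on hook 3. Last, I pushed the drawer shut.

**Last checks that agreed:**
- **Pin:** its collar sat flush on the arm plate in the wrist, top and scene views, and contact came at the height expected for the 205 mm plate.
- **Hung items:** in the last pictures all three hang with their bars across both prongs. When each was set down, the bar heights worked out at about 214 mm.
- **Bystanders:** the bowl and ball look undisturbed in the last pictures. I did not measure the bowl, kettlebell or flask again, but the arm never worked close to them.
- **Robot:** the gripper was clear of everything, with almost no force on it.

**Checks that disagreed or needed mending:**
- **Drawer:** the last wrist picture shows a gap of about 4–6 mm at the top edge of the drawer front. It did not close further under a push of about 25 N, so I took it to be at its stop. By this reading it is under the 8 mm limit.
- **Camera heights:** heights worked out from two views mostly came out 2–7 mm low; the worst were the caddy bar, 15 mm low, and the jar bar, 24 mm high. I used the stated heights, and the pin's contact confirmed the arm plate's.
- **Lantern:** it first sat about 4 mm off centre along the arm, so I lifted it and set it down again.

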